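Set a bar to its cut line on the sawing block and hold it for the saw

TASK

Get the aluminium bar ready to be sawn: first push it square and flush against the fence of the sawing block, then slide it along the fence, out over the block's steel sawing edge, until the white line scribed across it stands exactly above that edge. The bar must stay lying flat on the block all the way, never lifted off or tipping; at the line most of it hangs out and it would tip, so finish while still holding it down in place, and leave the other things on the bench alone.

Things in the scene. Friction and masses are not known exactly. Their poses are not given: they have to be found in the camera images.
- bar_center (a point): centre (half-way up, centre of mass) of the loose aluminium bar: 250 mm long (x), 40 mm wide (y), 15 mm thick (z), about 0.38 kg. It starts flat on the block's bed, a little off the fence and askew, one end out over the sawing edge, the other (the tail, at its x = +125 mm) out behind the block. +x points inward, away from the sawing edge
- bar_mark (a point): middle of the white line scribed square across the bar's top face, in a 26 mm wide band of dark blue dye; 7.5 mm above the bar's centre and 25 mm from it towards the tail, so 100 mm from the tail end and 150 mm from the end that hangs out. Axes as those of the bar
- saw_block: fixed beech sawing block on a grey foot plate (154 x 124 x 8 mm); origin at bench level, x inward from the sawing edge, z up. Its level bed is 42 mm above the bench, from x = -65 mm (steel sawing edge, along y) to +65 mm and from y = -55 to +45 mm. The fence stands on the bed's +y side; flush against it, the bar's centre line lies at y = +5 mm
- saw_edge (a point): point on the upper corner of the steel sawing edge (42 mm above the bench) where the bar's centre line crosses it when flush against the fence; axes as those of the block: x inward, y towards the fence. The scribed line must end above this edge
- loupe: bystander: black eye loupe, 35 mm across, 34 mm high, standing on its rim; origin under its centre
- marker: bystander: marker pen lying on the bench, 134 mm long (its y axis), 13 mm thick; origin under its centre
- parts_tin: bystander: round aluminium tin, 50 mm across, 21 mm high; origin under its centre
- hacksaw: bystander: small hacksaw with grey rod frame and wooden handle lying flat on the bench, about 260 x 70 mm (length along its x axis), 22 mm high; origin near the middle of the frame
- fence (a point): middle of the fence's upright steel face (at y = +25 mm of the block, facing -y). The fence is 13 mm high, 20 mm thick, 50 mm long along x: from the sawing edge to x = -15 mm of the block; behind that the bed is clear, with room for a finger beside the bar. Axes as those of the block
- lever_press: fixed green lever press, no part of the job: an obstacle 330 mm high on a foot of 230 x 126 mm at the left of the bench (origin under the middle of its foot), its lever with a red ball sticking up and out from its top to the left. Do not swing the arm through it: pass on the robot's side of it

How it is judged:
By the outcome, as a careful person would: the job done as asked, in the order asked, and still so for the second after the job is handed in, while the arm keeps its last pose, push and grip.
It also fails if it takes over 40 s, if anything falls off the work surface, if the arm or the gripper's body presses on something with over 40 N, if the wrist force passes 120 N, or if a joint passes its speed limit or range.

ROBOT

A 6-joint arm with a two-finger parallel gripper is mounted at the origin on a cart in front of the work surface, level with it; the furniture and walls round the work are solid. World frame = base frame: x ahead of the robot, y to its left, z up, the work surface at z = 0. Lengths are in mm, angles in rad, forces in N, time in s.
With the tool pointing down it reaches from about 225 to 875 mm from the base axis. Payload 3.4 kg.
Tool frame: the origin (TCP) lies midway between the tips of the shut fingers; the grasp point (between the pads) lies 19 mm behind it; z points along the fingers, x is the direction in which the jaws open and shut, and the axes are right-handed (so a half turn about z gives the same grasp; the last joint's range is limited). The gripper opens to 85 mm and grips with 20 to 120 N. Pads are 22 mm wide; open, the fingers measure 114 mm over their backs; the gripper's body (76 mm by 85 mm) begins 54 mm behind the grasp point. The pads swing forward as they close: fully open they stand 13 mm farther back than shut.
Start: joints at [1.181, 0.276, 1.505, -0, 1.361, -0.121], TCP at [152.721, 554.382, 231.328] pointing down, gripper open.
Joint ranges: [-2.89, 2.89], [-0.75, 2.08], [0.22, 2.7], [-1.18, 4.32], [0.11, 2.71], [-2.7, 2.7]. Speed limits (rad/s): [2.57, 2.57, 3.14, 3.14, 3.14, 3.14].

INTERFACE

Orientations are given as [roll, pitch, yaw] about the fixed x, y, z axes, in that order (R = Rz(yaw) Ry(pitch) Rx(roll)).
In Python, from cell import manip, get_image, workorder, recognise, regions_of gives the robot as it stands. The module is installed in compiled form; this text tells all that it offers.
- The arm moves only by the shell command python3 -m handwheel 'ROWS' [OPENING] [FORCE]. ROWS is JSON, a list that holds one entry, the list of rows, each a list of 6 numbers: the shift along the tool's x, y, z in m, then the turn, a rotation vector about the tool's x, y, z in degrees. A call has exactly 5 rows; each row shifts and turns the commanded pose from where the row before left it, along the tool's axes as they then stand; what a row does not reach is not made up. A row lasts 1/12 s, in which the tool goes at most 41.7 mm and 7.16 degrees, less where a joint would pass 70% of its speed; a pose out of reach is approached as far as the arm can. A call is refused whole if a number of a shift passes 0.0417 or a number of a turn 7.16, either way. A call with a gripper value outside its range is refused whole. OPENING is the finger opening in m, from 0 to 0.0854, set as the call begins (- or left out, the last holds). The fingers move at their own pace and stop on an object; FORCE is the grip in N (left out, the last holds). Time passes only in rows, so rows that do not move let the fingers close, or fill a call up. It gives the time, the measured TCP pose, the force and the opening at its end, in the units of the state.
- manip.sense(): the state, without advancing time (a new reading comes with each control period).
- get_image(name): name is "scene" or "top" or "wrist"; returns a dict with "image" (480x640x3 uint8, blue, green, red), "range_z" (480x640 float32, mm along the optical axis (not along the pixel's ray), 0 where there is no reading), "vfov" (degrees; the focal length in pixels is half the picture's height over the tangent of half this angle, whatever the lens; pixels are square), "cx", "cy" (the principal point, pixels), "R" (3x3) and "t" (3): a world point X has camera coordinates R X + t; the wrist camera has in their place "T_tool_cam" (4x4, takes a point from camera to tool coordinates, whose origin is the TCP and whose axes are the tool frame's). Camera axes: x right, y down, z forward; pixel columns grow to the right and rows downward; lengths in mm; the calibration is good to about 2 mm. A picture is of the moment at which its call begins: read the wrist's pose just before it.
- workorder.job_done(): hands the job in, once; it reports no verdict.
Trained networks look in the newest picture that a camera, given by its name, has taken for a name from the list of things; names that differ only in an ending like _2 or _b are one class to them, and where a whole thing is asked for, a point or a joint stands for the part that bears it (a point fixed in the world has none). Each returns a list of dicts, best first, with "confidence" (0 to 1); they miss things now and then, are a little off and sometimes report something else, mostly with a low value. They report only what shows in the picture. A call takes as long as a camera call.
- recognise(camera, label): "box" ([centre column, centre row, width, height] as shares, 0 to 1, of the picture: columns of its width, rows of its height, round what is visible of it).
- regions_of(camera, label): "region" (480x640 bool, what is visible of it) and "box" ([centre column, centre row, width, height] as shares, 0 to 1, of the picture: columns of its width, rows of its height, round what is visible of it).
The state is a dict: "clock": time; "joint_pos": joint angles; "joint_velocities": joint speeds; "joint_torque": joint torques, N m; "ee_pos": TCP position; "eef_rot": TCP orientation; "ft_force": force on the tool from outside, world axes, zero at the start; "wrist_torque": the same for the moment, N m; "width": finger opening in mm.
Only numpy, scipy, OpenCV 4.12 (cv2) and the standard library are available. Lean on these libraries where they do the work, as an engineer would, in place of code of your own. Each camera call takes 0.05 s, during which the arm holds its last target.

## Working session

There is one attempt and no reset: what is moved stays moved. The work goes in short steps, Python scripts to look and compute and a shell command to move; the robot and the scene stay as the last step left them, time stands still between calls to the robot, and variables do not carry over. Pictures are saved under pics/ and viewed, and the job is handed in when it is done.

```bash
mkdir -p pics
cat > h.py <<'E'
import numpy as np, cv2
from cell import manip, get_image, workorder, recognise, regions_of
from scipy.spatial.transform import Rotation as Ro
def f(im): return 240/np.tan(np.radians(im['vfov']/2))
def unproj(im,u,v,z=None,plane=None,pose=None):
    F=f(im); d=np.array([(u-im['cx'])/F,(v-im['cy'])/F,1.0])
    if 'R' in im: R=np.array(im['R']).T; o=-R@np.array(im['t'])
    else:
        T=np.array(im['T_tool_cam']); Rt=Ro.from_euler('xyz',pose['eef_rot']).as_matrix()
        R=Rt@T[:3,:3]; o=Rt@T[:3,3]+np.array(pose['ee_pos'])
    w=R@d
    s=z if plane is None else (plane-o[2])/w[2]
    return o+s*w
E
python3 - <<'E'
from h import *
s=manip.sense(); print({k:np.round(v,3) for k,v in s.items()})
for n in ['scene','top','wrist']:
    im=get_image(n); cv2.imwrite(f'pics/{n}0.png',im['image'])
    np.savez(f'{n}0.npz',**im)
E
```

```text
{'clock': np.float64(0.0), 'joint_pos': array([ 1.181,  0.277,  1.506,  0.   ,  1.361, -0.121]), 'joint_velocities': array([ 0.   ,  0.   , -0.   ,  0.   ,  0.   , -0.002]), 'joint_torque': array([ 0.0000e+00, -4.1679e+01, -2.4580e+01, -0.0000e+00,  1.1000e-02,
       -0.0000e+00]), 'ee_pos': array([152.492, 553.829, 230.425]), 'eef_rot': array([-3.141e+00,  2.000e-03,  1.302e+00]), 'ft_force': array([ 0.468, -0.63 ,  0.09 ]), 'wrist_torque': array([-0.033,  0.031,  0.035]), 'width': np.float64(85.513)}
```

View pics/scene0.png

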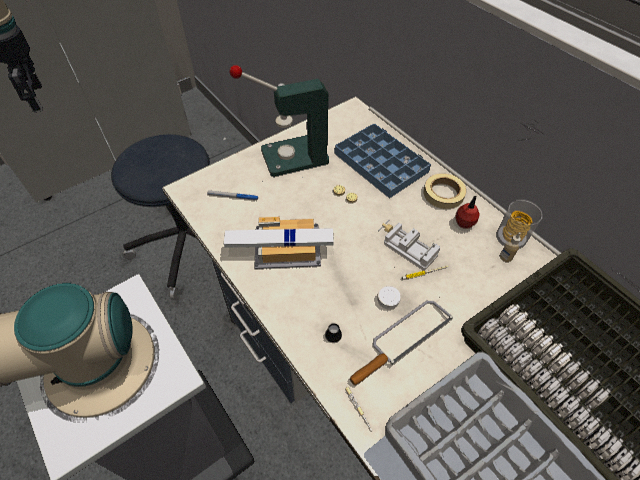

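View pics/top0.png

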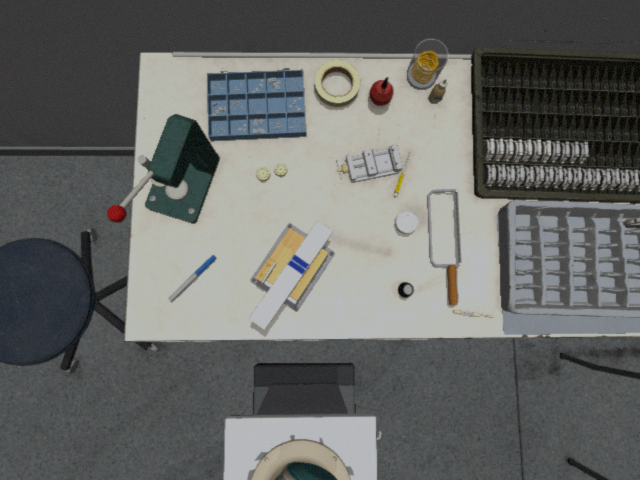

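View pics/wrist0.png

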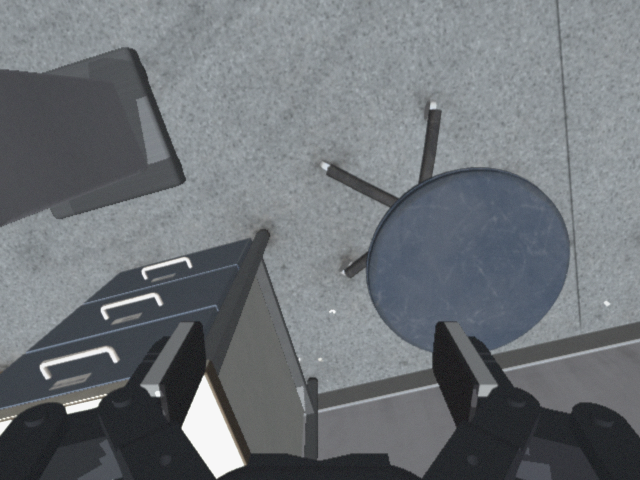

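Run:
```python
from h import *
im=dict(np.load('top0.npz'))
c=im['image'][200:350,220:370]; cv2.imwrite('pics/topc.png',cv2.resize(c,(600,600),interpolation=cv2.INTER_CUBIC))
im2=dict(np.load('scene0.npz'))
c=im2['image'][190:290,200:350]; cv2.imwrite('pics/scenec.png',cv2.resize(c,(750,500),interpolation=cv2.INTER_CUBIC))
R=im['R'];print(np.round(R,3),im['t'],-R.T@im['t'],f(im))
print('scene cam',-im2['R'].T@im2['t'])
for u,v in [(298,264),(258,322),(322,230)]: print(unproj(im,u,v,plane=57), im['range_z'][v,u], unproj(im,u,v,z=im['range_z'][v,u]))
for l in ['bar_center','saw_block','lever_press','marker','loupe','parts_tin','hacksaw']:
  r=recognise('top',l); 
  for q in r[:2]:
    b=q['box']; u,v=b[0]*640,b[1]*480; print(l,round(q['confidence'],2),np.round([u,v,b[2]*640,b[3]*480]),np.round(unproj(im,u,v,plane=10)))
```

```text
[[-0.007 -1.     0.026]
 [-0.989  0.003 -0.146]
 [ 0.146 -0.027 -0.989]] [-42.9846254  535.93851787 934.19738867] [ 393.8528146   -19.36850205 1003.14872054] 451.67232689900567
scene cam [ 139.34265258 -549.53350451  895.40768799]
[470.65068049   4.07782367  57.        ] 943.1742 [470.39948515   4.00113394  60.09472335]
[351.88025646  85.97185223  57.        ] 925.8868 [351.9202375   85.87151005  57.90125593]
[542.62441658 -46.72201588  57.        ] 955.55206 [542.22607249 -46.64877536  59.53336483]
bar_center 0.64 [291. 275.  82. 112.] [449.  21.  10.]
saw_block 0.65 [294. 269.  89.  85.] [463.  15.  10.]
marker 0.82 [193. 278.  50.  51.] [444. 233.  10.]
loupe 0.7 [406. 291.  17.  13.] [ 414. -232.   10.]
parts_tin 0.78 [408. 222.  27.  20.] [ 567. -240.   10.]
hacksaw 0.93 [446. 247.  38. 111.] [ 511. -326.   10.]
```

View pics/topc.png

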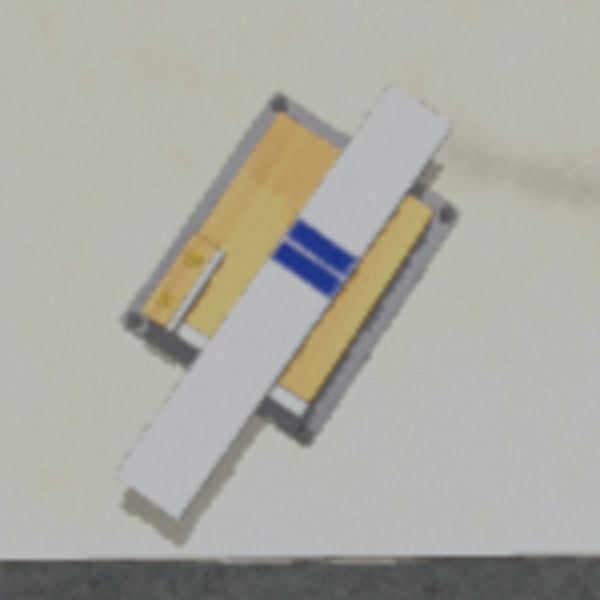

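View pics/scenec.png

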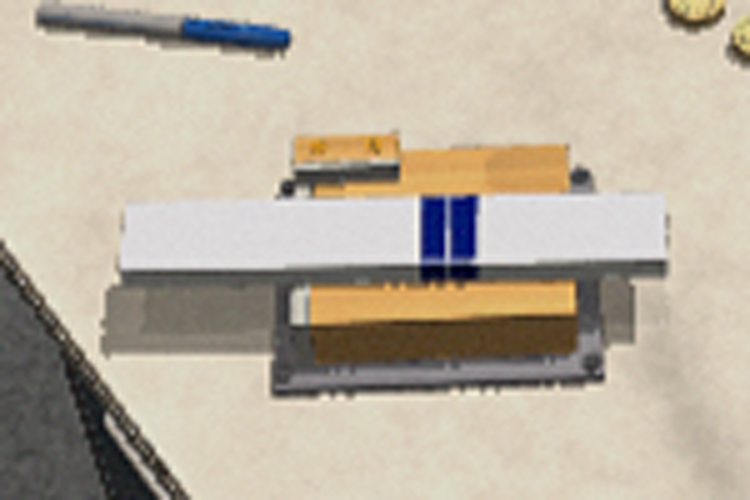

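```bash
python3 - <<'E'
import numpy as np
im=dict(np.load('wrist0.npz')); print(np.round(im['T_tool_cam'],3),im['vfov'])
E
python3 -m handwheel '[[[-0.0287,0.0271,0,0,0,0],[-0.0287,0.0271,0,0,0,0],[-0.0287,0.0271,0,0,0,0],[-0.0287,0.0271,0,0,0,0],[-0.0287,0.0271,0,0,0,0]]]'
python3 -m handwheel '[[[-0.0287,0.0271,0,0,0,0],[-0.0287,0.0271,0,0,0,0],[-0.0287,0.0271,0,0,0,0],[-0.0287,0.0271,0,0,0,0],[-0.0287,0.0271,0,0,0,0]]]' 0
```

```text
[[ 1.00000e+00  0.00000e+00  1.00000e-03  3.08000e-01]
 [-1.00000e-03  9.45000e-01  3.26000e-01 -8.60510e+01]
 [-1.00000e-03 -3.26000e-01  9.45000e-01 -1.42224e+02]
 [ 0.00000e+00  0.00000e+00  0.00000e+00  1.00000e+00]] 61.68624402801792
clock: 0.92
ee_pos: [245.6, 378.5, 231.4]
eef_rot: [3.141, -0.0, 1.303]
ft_force: [1.2, -0.3, -0.2]
width: 85.4
clock: 1.33
ee_pos: [338.2, 204.0, 231.7]
eef_rot: [3.141, -0.001, 1.302]
ft_force: [1.0, 0.7, -0.0]
width: 25.7
```

```bash
python3 -m handwheel '[[[-0.0287,0.0271,0,0,0,3.9],[-0.0295,0.0252,0,0,0,3.9],[-0.0310,0.0231,0,0,0,3.9],[-0.0325,0.0209,0,0,0,3.9],[-0.0333,0.0186,0,0,0,3.9]]]'
python3 - <<'E'
from h import *
s=manip.sense(); im=get_image('wrist'); im['pose_p']=s['ee_pos'];im['pose_r']=s['eef_rot']
print(s['ee_pos'],s['eef_rot'])
np.savez('wrist1.npz',**im); cv2.imwrite('pics/wrist1.png',im['image'])
E
```

```text
clock: 1.75
ee_pos: [382.9, 18.4, 231.6]
eef_rot: [3.14, -0.001, 0.958]
ft_force: [0.8, -0.2, 0.0]
width: 0.4
[382.91073665  18.43627078 231.59754025] [ 3.14000409e+00 -8.43516124e-04  9.58194176e-01]
```

View pics/wrist1.png

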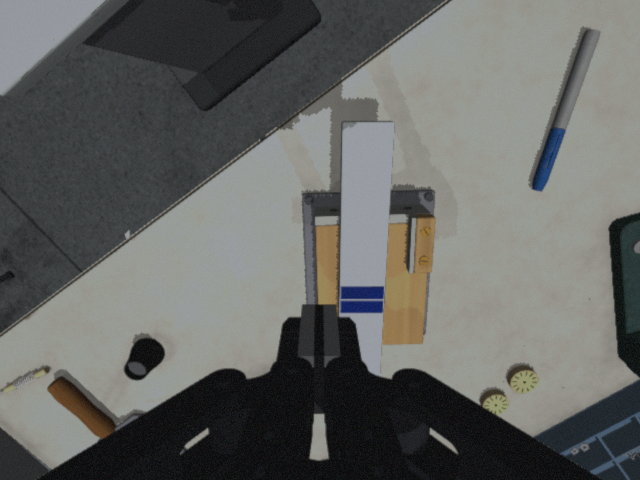

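Run:
```python
from h import *
im=dict(np.load('wrist1.npz'))
c=im['image'][180:320,295:445]; cv2.imwrite('pics/w1c.png',cv2.resize(c,(600,560),interpolation=cv2.INTER_CUBIC))
c=im['image'][110:220,295:445]; cv2.imwrite('pics/w1d.png',cv2.resize(c,(600,440),interpolation=cv2.INTER_CUBIC))
z=im['range_z']
p=dict(ee_pos=im['pose_p'],eef_rot=im['pose_r'])
for u,v in [(330,260),(370,200),(400,300),(362,293),(424,245),(350,140)]: print(u,v,unproj(im,u,v,z=z[v,u],pose=p))
```

```text
330 260 [4.26185947e+02 3.83400308e-01 4.19792247e+01]
370 200 [397.09203121  59.19617652  55.7252493 ]
400 300 [496.06381021  30.58206223  41.50294666]
362 293 [462.25271839   8.85078435  57.68556758]
424 245 [456.38871807  75.48854192  54.18427222]
350 140 [348.31052555  72.07033633  57.28929357]
```

View pics/w1c.png

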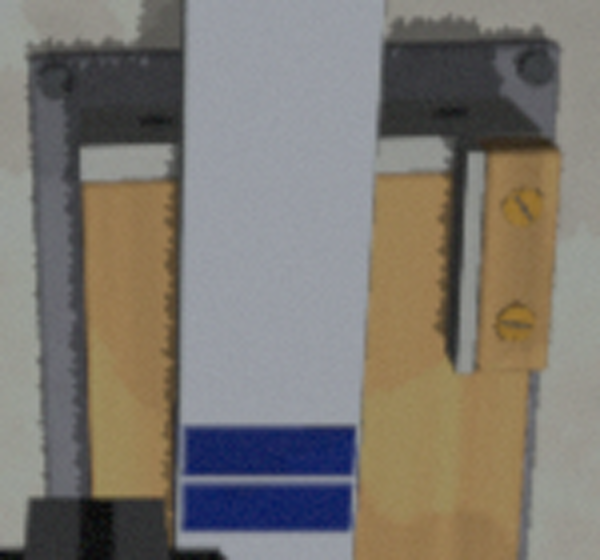

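View pics/w1d.png

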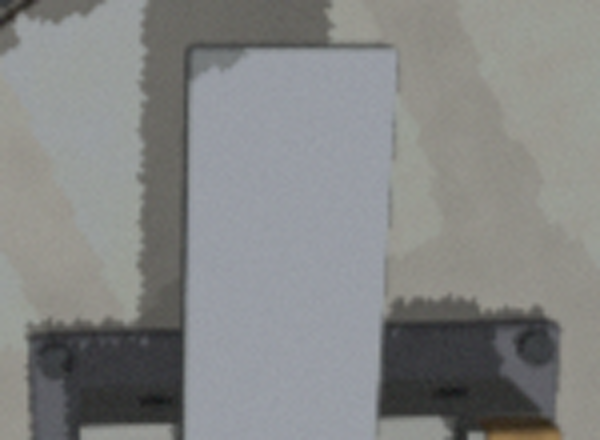

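```bash
cat >> h.py <<'E'
def wpts(im,p,L):
    for (n,u,v,z) in L:
        print(n,np.round(unproj(im,u,v,plane=z,pose=p)[:2],1))
E
python3 - <<'E'
from h import *
im=dict(np.load('wrist1.npz'))
p=dict(ee_pos=im['pose_p'],eef_rot=im['pose_r'])
def P(x,y,z): return unproj(im,295+x/4,180+y/4,plane=z,pose=p)[:2]
A=P(80,147,42);B=P(455,137.5,42);C=P(92,490,42)
ydir=(B-A)/np.linalg.norm(B-A); print('yang',np.degrees(np.arctan2(ydir[1],ydir[0])))
d=C-A; print('xang',np.degrees(np.arctan2(d[1],d[0])), 'len AB',np.linalg.norm(B-A))
for n,q in dict(white_l_top=(469,152),white_l_bot=(458,372),white_r_top=(486,152),white_r_bot=(475,372)).items():
    for z in (42,55): 
        r=P(*q,z)-A; print(n,z,'y',r@ydir-55,'x',r@np.array([ydir[1],-ydir[0]])-65)
m1,m2=P(182,479,57),P(356,480,57); print('mark ends',m1,m2)
# bar edges
l0,l1=P(187-0,47-280,57),P(178,520,57); r0,r1=P(398,47-280,57),P(352,527,57)
for a,b in((l0,l1),(r0,r1)): d=b-a; print('bar ang',np.degrees(np.arctan2(d[1],d[0])))
ex=np.array([ydir[1],-ydir[0]])
for n,q in dict(m1=m1,m2=m2,l0=l0,r0=r0,A=A,B=B).items(): 
    r=q-A; print(n,'block xy',r@ex-65,r@ydir-55)
print('block origin',A+65*ex+55*ydir, 'saw edge',A+60*ydir)
z=im['range_z'][215:280:12,405:420]; 
for v in range(222,272,10): print([round(float(unproj(im,u,v,z=im['range_z'][v,u],pose=p)[2]),0) for u in range(400,420)])
E
```

```text
yang 56.414267502396626
xang -33.30720792100958 len AB 80.04642393765226
white_l_top 42 y 28.194873710363666 x -61.70763615666748
white_l_top 55 y 25.13559589670865 x -65.45024822273923
white_l_bot 42 y 28.30316105156406 x -10.475097553248226
white_l_bot 55 y 25.239639073010196 x -16.22569448263924
white_r_top 42 y 31.833116948772755 x -61.612141862521625
white_r_top 55 y 28.631243481048173 x -65.35849668861282
white_r_bot 42 y 32.11872346553571 x -10.374282336986333
white_r_bot 55 y 28.90565606563132 x -16.128830572202993
mark ends [457.22664994 -10.30041426] [479.39880246  20.81681989]
bar ang -34.70691811638705
bar ang -35.1466028142528
m1 block xy 6.870908464129585 -34.57131642878079
m2 block xy 8.128060197473161 3.616458814171679
l0 block xy -142.98992470128303 -32.40889678604702
r0 block xy -141.95442285905847 7.4522901607064185
A block xy -65.0 -55.0
B block xy -65.0 25.04642393765228
block origin [470.62708102  22.30041011] saw edge [419.24416548  62.42267315]
[42.0, 41.0, 42.0, 41.0, 42.0, 41.0, 42.0, 42.0, 43.0, 46.0, 51.0, 54.0, 53.0, 56.0, 55.0, 55.0, 53.0, 54.0, 55.0, 55.0]
[41.0, 41.0, 42.0, 42.0, 41.0, 41.0, 41.0, 41.0, 44.0, 48.0, 53.0, 54.0, 54.0, 54.0, 54.0, 55.0, 54.0, 54.0, 54.0, 54.0]
[41.0, 41.0, 42.0, 43.0, 42.0, 41.0, 42.0, 43.0, 47.0, 51.0, 54.0, 54.0, 53.0, 54.0, 54.0, 53.0, 54.0, 54.0, 56.0, 54.0]
[42.0, 41.0, 41.0, 41.0, 41.0, 41.0, 43.0, 45.0, 49.0, 52.0, 54.0, 54.0, 55.0, 54.0, 55.0, 56.0, 54.0, 54.0, 55.0, 54.0]
[42.0, 40.0, 41.0, 41.0, 40.0, 42.0, 42.0, 46.0, 50.0, 54.0, 54.0, 54.0, 55.0, 53.0, 54.0, 55.0, 54.0, 54.0, 55.0, 55.0]
```

```bash
python3 -m handwheel '[[[-0.0072,0.0155,0.02,0,0,-1.6],[-0.0072,0.0155,0.03,0,0,0],[0,0,0.04,0,0,0],[0,0,0.04,0,0,0],[0,0,0.02,0,0,0]]]' 0 60
python3 -m handwheel '[[[0,0,0.01,0,0,0],[0,0,0.01,0,0,0],[0,0,0.01,0,0,0],[0,0,0.003,0,0,0],[0,0,0,0,0,0]]]'
python3 - <<'E'
from h import *
s=manip.sense(); im=get_image('wrist'); im['pose_p']=s['ee_pos'];im['pose_r']=s['eef_rot']
d=np.array(s['ee_pos'])[:2]-[470.6,22.3]
print(s['ee_pos'],np.degrees(s['eef_rot']),s['ft_force'],d@[.833,-.553],d@[.553,.833])
np.savez('wrist2.npz',**im); cv2.imwrite('pics/wrist2.png',im['image'])
E
```

```text
clock: 2.22
ee_pos: [396.9, -8.5, 78.1]
eef_rot: [-3.136, 0.002, 0.989]
ft_force: [-0.4, -0.5, 0.4]
width: -0.1
clock: 2.63
ee_pos: [399.0, -8.5, 47.8]
eef_rot: [-3.14, 0.001, 0.99]
ft_force: [0.4, -0.7, 0.5]
width: -0.1
[399.04609963  -8.5297328   47.81831999] [-1.79914396e+02  2.90130218e-02  5.67170565e+01] [ 0.44608646 -0.67083537  0.45060061] -42.55555676794962 -65.25047432532112
```

View pics/wrist2.png

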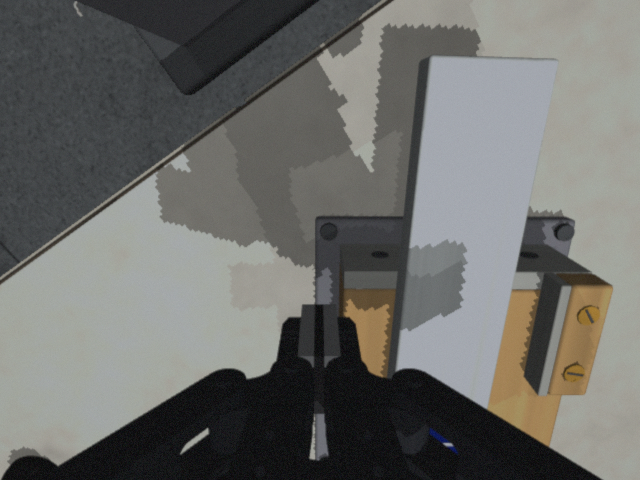

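```bash
python3 -m handwheel '[[[0.004,0,0,0,0,0],[0.004,0,0,0,0,0],[0.004,0,0,0,0,0],[0.003,0,0,0,0,0],[0.002,0,0,0,0,0]]]'
python3 -m handwheel '[[[0.002,0,0,0,0,0],[0.002,0,0,0,0,0],[0.002,0,0,0,0,0],[0.002,0,0,0,0,0],[0.002,0,0,0,0,0]]]'
python3 - <<'E'
from h import *
s=manip.sense(); im=get_image('wrist'); cv2.imwrite('pics/wrist3.png',im['image'])
E
```

```text
clock: 3.1
ee_pos: [409.5, 5.9, 48.6]
eef_rot: [3.141, -0.001, 0.99]
ft_force: [0.6, -0.6, 0.2]
width: 0.1
clock: 3.52
ee_pos: [413.5, 13.8, 48.2]
eef_rot: [-3.14, 0.001, 0.99]
ft_force: [-3.2, -3.1, 3.5]
width: -0.3
```

View pics/wrist3.png

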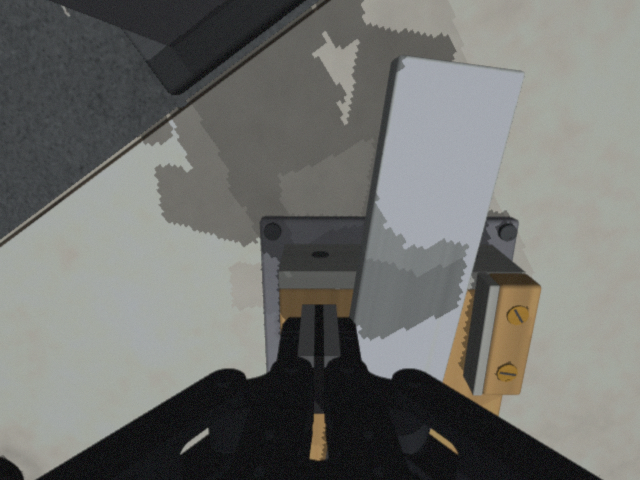

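```bash
python3 -m handwheel '[[[0.002,0,0,0,0,0],[0.002,0,0,0,0,0],[0.001,0,0,0,0,0],[0.001,0,0,0,0,0],[0.001,0,0,0,0,0]]]'
python3 -m handwheel '[[[0.001,0,0,0,0,0],[0.001,0,0,0,0,0],[0.001,0,0,0,0,0],[0.001,0,0,0,0,0],[0.001,0,0,0,0,0]]]'
python3 - <<'E'
from h import *
s=manip.sense(); im=get_image('wrist'); cv2.imwrite('pics/wrist4.png',im['image'])
E
```

```text
clock: 3.98
ee_pos: [417.4, 19.3, 48.2]
eef_rot: [-3.141, 0.002, 0.991]
ft_force: [-5.8, -5.8, 5.1]
width: 0.1
clock: 4.4
ee_pos: [420.8, 20.0, 48.4]
eef_rot: [3.138, 0.007, 0.994]
ft_force: [-5.6, -21.3, 3.3]
width: 0.2
```

View pics/wrist4.png

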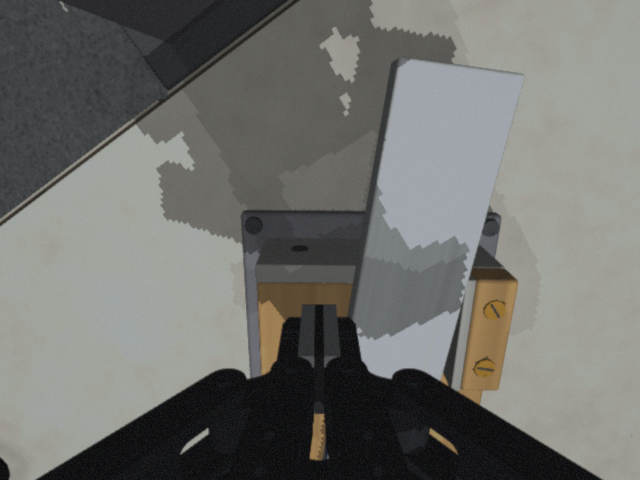

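```bash
cat >> h.py <<'E'
O=np.array([470.6,22.3]); EX=np.array([.8335,-.5525]); EY=np.array([.5525,.8335])
def blk(w): d=np.asarray(w)[:2]-O; return np.round([d@EX,d@EY],1)
E
python3 - <<'E'
from h import *
s=manip.sense(); im=get_image('wrist'); print(s['clock'],s['ee_pos'],np.degrees(s['eef_rot']),s['ft_force'],blk(s['ee_pos']))
B=lambda u,v,z: blk(unproj(im,u,v,plane=z,pose=s))
for n,u,v,z in [('headL',400,58,57),('headR',523,73,57),('R2',440,375,57),('L2',357,320,57),('fence f',474,282,55),('fence r',461,389,55),('edge',258,282,42),('fence or',490,392,55),('fence of',517,280,55)]: print(n,B(u,v,z))
cv2.imwrite('pics/w5c.png',cv2.resize(im['image'][250:410,330:530],(800,640),interpolation=cv2.INTER_CUBIC))
t=get_image('top'); cv2.imwrite('pics/top5.png',cv2.resize(t['image'][200:350,220:370],(600,600),interpolation=cv2.INTER_CUBIC))
t=get_image('scene'); cv2.imwrite('pics/sc5.png',cv2.resize(t['image'][180:300,180:360],(750,500),interpolation=cv2.INTER_CUBIC))
E
```

```text
4.45 [421.37161729  19.88055094  48.44020986] [179.72409701   0.37111956  56.97281379] [ -3.12076037 -19.28369596   1.84195037] [-39.7 -29.2]
headL [-139.    -5.6]
headR [-135.1   32.2]
R2 [-24.4  19. ]
L2 [-48.7 -14.9]
fence f [-64.   27.7]
fence r [-16.1  29. ]
edge [-57.  -54.1]
fence or [-14.8  41. ]
fence of [-65.   43.4]
```

View pics/w5c.png

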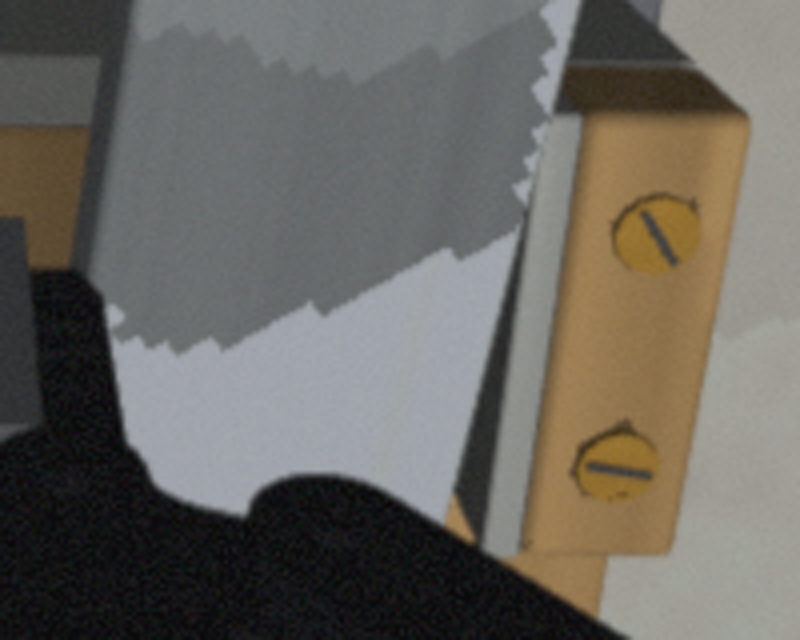

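View pics/top5.png

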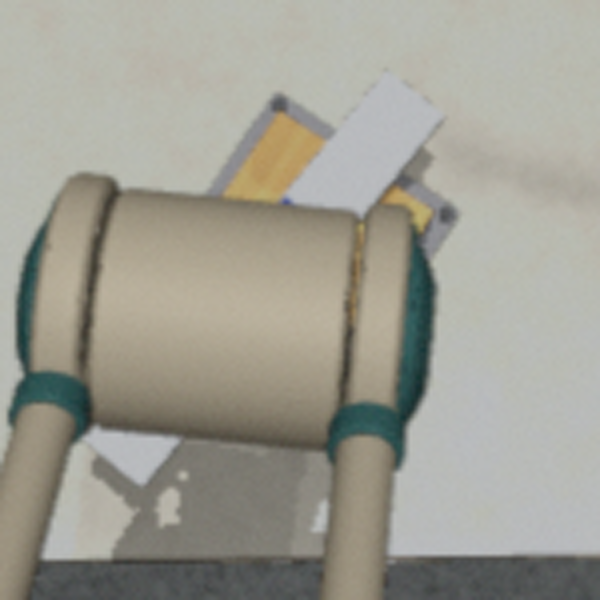

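View pics/sc5.png

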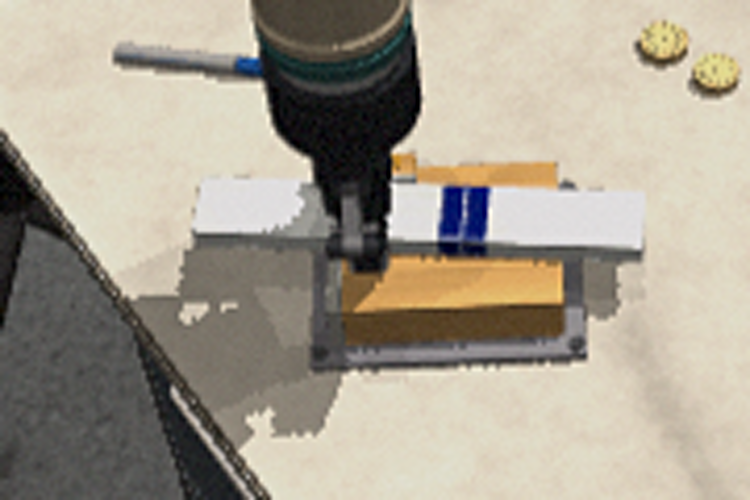

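```bash
python3 -m handwheel '[[[-0.006,0,0,0,0,0],[-0.005,0.003,0,0,0,0],[0,0.008,0,0,0,0],[0,0.008,0,0,0,0],[0,0,0,0,0,0]]]'
python3 -m handwheel '[[[0.002,0,0,0,0,0],[0.002,0,0,0,0,0],[0.002,0,0,0,0,0],[0.001,0,0,0,0,0],[0.001,0,0,0,0,0]]]'
python3 - <<'E'
from h import *
s=manip.sense(); im=get_image('wrist'); cv2.imwrite('pics/wrist6.png',im['image']);print(blk(s['ee_pos']),s['ft_force'])
E
```

```text
clock: 5.02
ee_pos: [434.2, 3.5, 48.6]
eef_rot: [3.138, -0.002, 0.989]
ft_force: [-0.0, 0.5, 0.3]
width: 0.1
clock: 5.43
ee_pos: [434.9, 10.2, 48.2]
eef_rot: [3.141, 0.002, 0.991]
ft_force: [-0.6, -5.5, -0.9]
width: 0.0
[-23.1 -29.8] [-0.59894796 -5.46161194 -0.90256337]
```

View pics/wrist6.png

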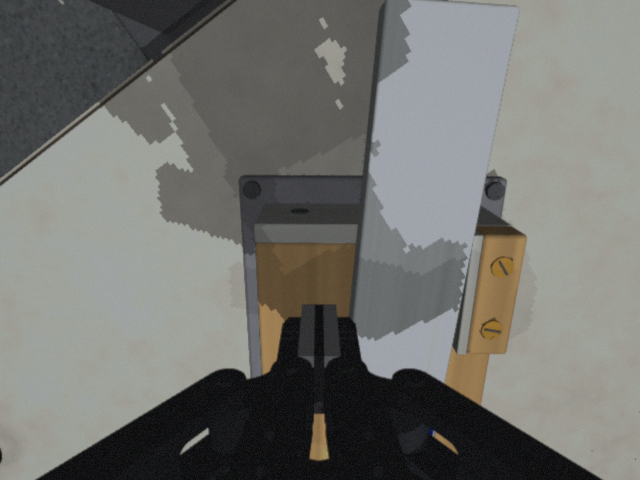

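Much squarer already; push a little more.

```bash
python3 -m handwheel '[[[0.001,0,0,0,0,0],[0.001,0,0,0,0,0],[0.0005,0,0,0,0,0],[0,0,0,0,0,0],[0,0,0,0,0,0]]]'
python3 - <<'E'
from h import *
s=manip.sense(); im=get_image('wrist'); cv2.imwrite('pics/wrist7.png',im['image']);print(blk(s['ee_pos']),s['ft_force'],s['ft_force'][:2]@EY)
cv2.imwrite('pics/w7c.png',cv2.resize(im['image'][210:370,330:530],(800,640),interpolation=cv2.INTER_CUBIC))
E
```

```text
clock: 5.9
ee_pos: [436.8, 11.9, 48.4]
eef_rot: [3.14, 0.002, 0.991]
ft_force: [0.3, -6.4, -0.0]
width: -0.2
[-22.4 -27.4] [ 0.30108793 -6.40042357 -0.01667236] -5.1684019617588275
```

View pics/wrist7.png

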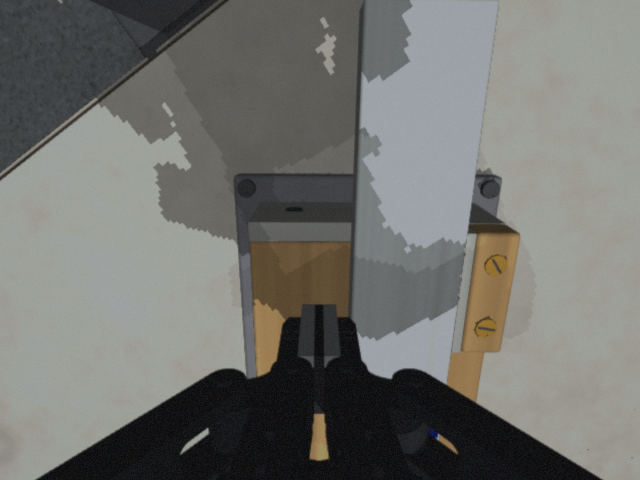

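View pics/w7c.png

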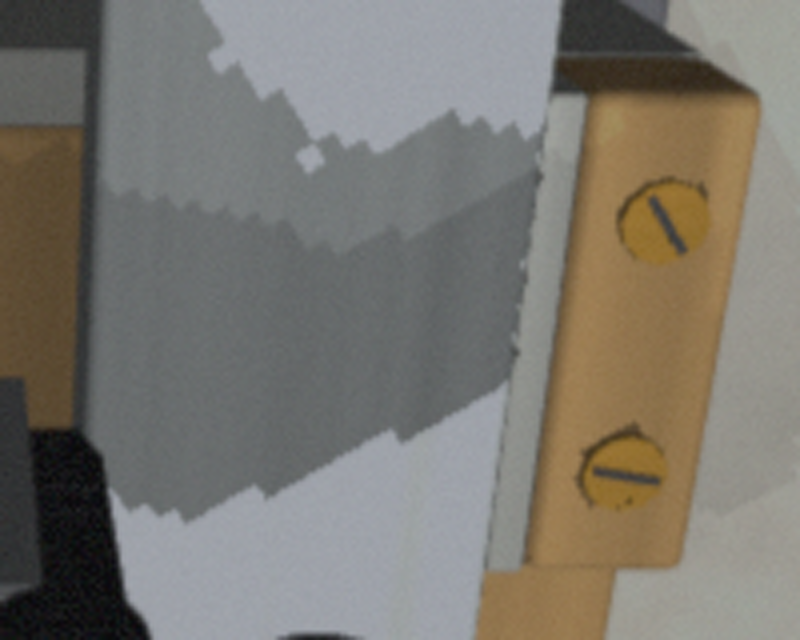

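```bash
python3 -m handwheel '[[[0.0008,0,0,0,0,0],[0.0007,0,0,0,0,0],[0,0,0,0,0,0],[0,0,0,0,0,0],[0,0,0,0,0,0]]]'
python3 - <<'E'
from h import *
s=manip.sense(); print(blk(s['ee_pos']),s['ft_force'],s['ft_force'][:2]@EY)
im=get_image('wrist')
cv2.imwrite('pics/w8c.png',cv2.resize(im['image'][210:370,330:530],(800,640),interpolation=cv2.INTER_CUBIC))
E
```

```text
clock: 6.37
ee_pos: [437.1, 12.0, 48.4]
eef_rot: [3.139, 0.004, 0.993]
ft_force: [-2.6, -11.1, -0.1]
width: 0.1
[-22.2 -27.1] [ -2.55096317 -11.0547764   -0.07558634] -10.623563283219355
```

View pics/w8c.png

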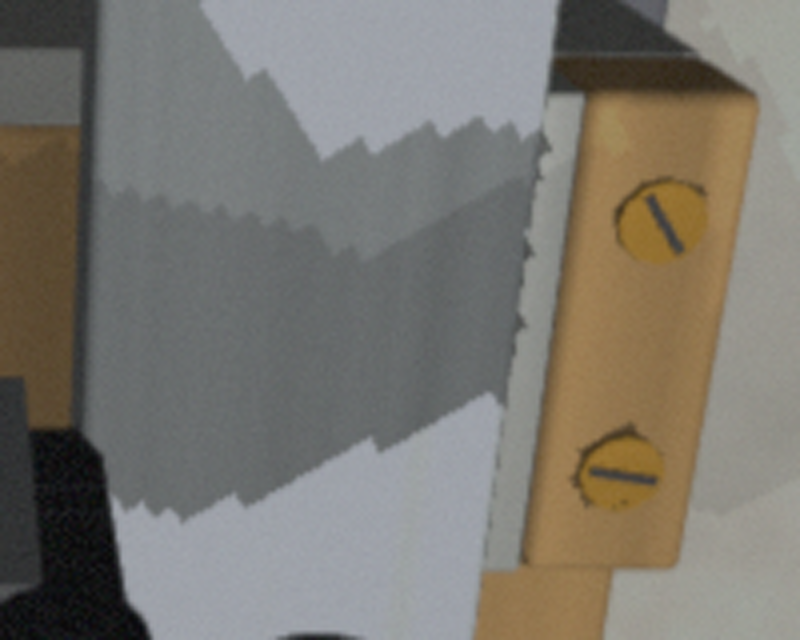

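```bash
python3 -m handwheel '[[[-0.006,0,0,0,0,0],[-0.008,0,0,0,0,0],[0,0,-0.03,0,0,0],[0,0,-0.04,0,0,0],[0,0.02,-0.035,0,0,0]]]'
python3 -m handwheel '[[[0.005,0.03,-0.02,0,0,0],[0.01,0.025,-0.02,0,0,0],[0.01,0.01,-0.01,0,0,0],[0.01,0,0,0,0,0],[0,0,0,0,0,0]]]' 0.0854
python3 - <<'E'
from h import *
s=manip.sense(); im=get_image('wrist'); im['pose_p']=s['ee_pos'];im['pose_r']=s['eef_rot']
print(s['ee_pos'],np.degrees(s['eef_rot']),blk(s['ee_pos']))
np.savez('wrist9.npz',**im); cv2.imwrite('pics/wrist9.png',im['image'])
E
```

```text
clock: 6.83
ee_pos: [441.7, -6.5, 153.9]
eef_rot: [-3.134, 0.001, 0.99]
ft_force: [1.9, 0.0, -0.5]
width: -0.2
clock: 7.25
ee_pos: [520.3, -13.4, 203.0]
eef_rot: [-3.141, -0.002, 0.99]
ft_force: [-0.6, 0.8, -1.7]
width: 60.3
[520.34339792 -13.42638173 203.02829152] [-1.79945412e+02 -1.03717419e-01  5.67324978e+01] [61.2 -2.3]
```

View pics/wrist9.png

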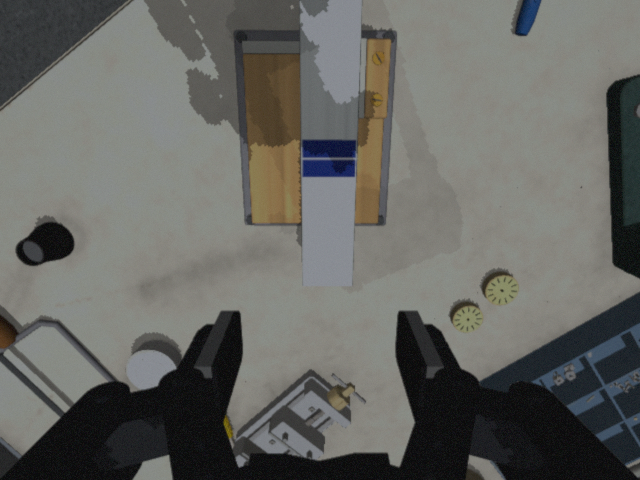

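Run:
```python
from h import *
im=dict(np.load('wrist9.npz'))
cv2.imwrite('pics/w9c.png',cv2.resize(im['image'][20:180,230:400],(680,640),interpolation=cv2.INTER_CUBIC))
cv2.imwrite('pics/w9d.png',cv2.resize(im['image'][130:300,230:400],(680,680)[::1],interpolation=cv2.INTER_CUBIC)[:600])
```

```text
(no output)
```

View pics/w9c.png

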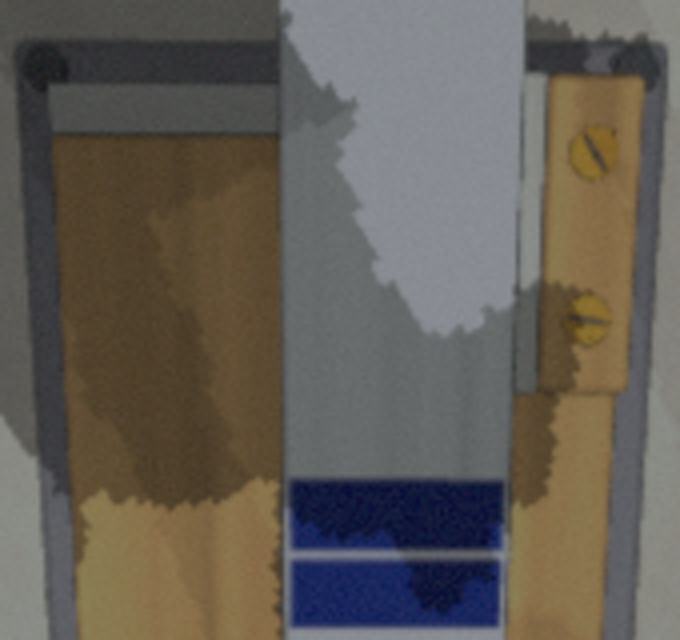

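Run:
```python
from h import *
im=dict(np.load('wrist9.npz'))
cv2.imwrite('pics/w9e.png',cv2.resize(im['image'][140:300,280:380],(375,600),interpolation=cv2.INTER_CUBIC))
```

```text
(no output)
```

View pics/w9e.png

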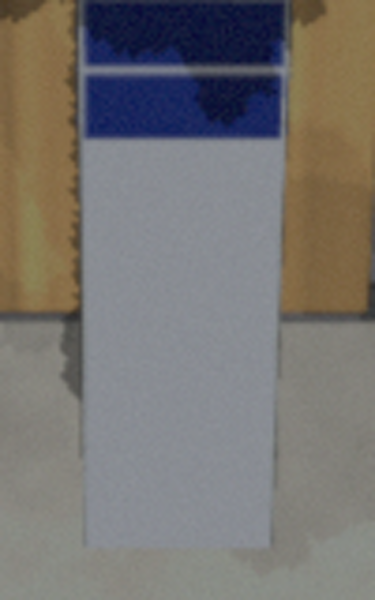

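Run:
```python
from h import *
im=dict(np.load('wrist9.npz')); p=dict(ee_pos=im['pose_p'],eef_rot=im['pose_r'])
W=lambda u,v,z: unproj(im,u,v,plane=z,pose=p)
B=lambda u,v,z: blk(W(u,v,z))
c=lambda x,y:(230+x/4,20+y/4)
e=lambda x,y:(280+x/3.75,140+y/3.75)
for n,q,z in [('edgeL',c(49,84),42),('edgeR',c(278,83.5),42),('mL',c(287,555),57),('mR',c(505,553.5),57),('mark e',e(185,71),57),('tailL',e(85,547),57),('tailR',e(272,547),57),('fence f',c(525,73),55),('fence r',c(514,392),55),('bedLr',c(77,630),42),('barLtop',c(279,10),57),('barRtop',c(527,10),57),('rear',e(30,313),42),('rearR',e(320,313),42)]:
  w=W(*q,z); print(n,np.round(w[:2],1),B(*q,z))
for a,b,z in [((279,10),(288,600),57),((527,10),(504,600),57),((525,73),(514,392),55),((49,84),(76,630),42)]:
  d=W(*c(*b),z)-W(*c(*a),z); print(np.degrees(np.arctan2(d[1],d[0])))
```

```text
edgeL [386.3  12.4] [-64.8 -54.8]
edgeR [407.6  45.1] [-65.1 -15.8]
mL [472.9   3.6] [ 12.3 -14.3]
mR [493.8  36. ] [11.8 24.2]
mark e [483.7  19.8] [12.3  5.2]
tailL [555.3 -51.2] [111.2 -14.5]
tailR [576.9 -18.3] [111.   24.9]
fence f [430.1  79.1] [-65.1  24.9]
fence r [471.5  51.7] [-15.5  25. ]
bedLr [464. -39.] [ 28.4 -54.7]
barLtop [401.   50.6] [-73.7 -14.9]
barRtop [422.7  83.7] [-73.9  24.7]
rear [509.9 -35.1] [ 64.4 -26.2]
rearR [543.2  15.7] [64.1 34.6]
-33.133368279152535
-33.75058286205303
-33.45897084726778
-33.63948106792699
```

```bash
python3 -m handwheel '[[[0.004,-0.005,0.03,0,0,0.25],[0.0038,-0.0042,0.035,0,0,0],[0,0,0.035,0,0,0],[0,0,0.025,0,0,0],[0,0,0.015,0,0,0]]]' 0.0854
python3 -m handwheel '[[[0,0,0.01,0,0,0],[0,0,0.004,0,0,0],[0,0,0.003,0,0,0],[0,0,0,0,0,0],[0,0,0,0,0,0]]]' 0.06
python3 - <<'E'
from h import *
s=manip.sense(); im=get_image('wrist'); im['pose_p']=s['ee_pos'];im['pose_r']=s['eef_rot']
print(s['ee_pos'],np.degrees(s['eef_rot']),blk(s['ee_pos']),s['ft_force'],s['width'])
cv2.imwrite('pics/wrist10.png',im['image'])
t=get_image('scene'); cv2.imwrite('pics/sc10.png',cv2.resize(t['image'][180:300,180:360],(750,500),interpolation=cv2.INTER_CUBIC))
E
```

```text
clock: 7.72
ee_pos: [510.9, -2.2, 59.1]
eef_rot: [-3.133, 0.004, 0.986]
ft_force: [0.1, -0.0, 0.3]
width: 85.8
clock: 8.13
ee_pos: [517.0, -3.4, 47.1]
eef_rot: [3.14, -0.001, 0.985]
ft_force: [0.5, -0.8, 1.3]
width: 60.2
[517.00641604  -3.36989671  47.0834045 ] [ 1.79925642e+02 -4.38747946e-02  5.64510854e+01] [52.9  4.2] [ 0.47921523 -0.79017905  1.28342753] 60.22431077344144
```

View pics/wrist10.png

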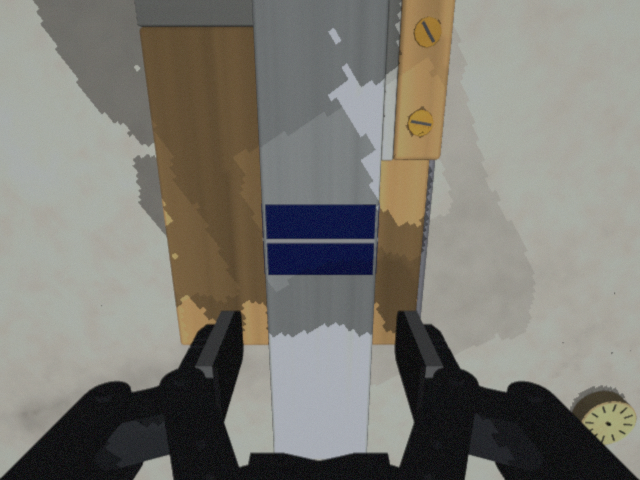

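View pics/sc10.png

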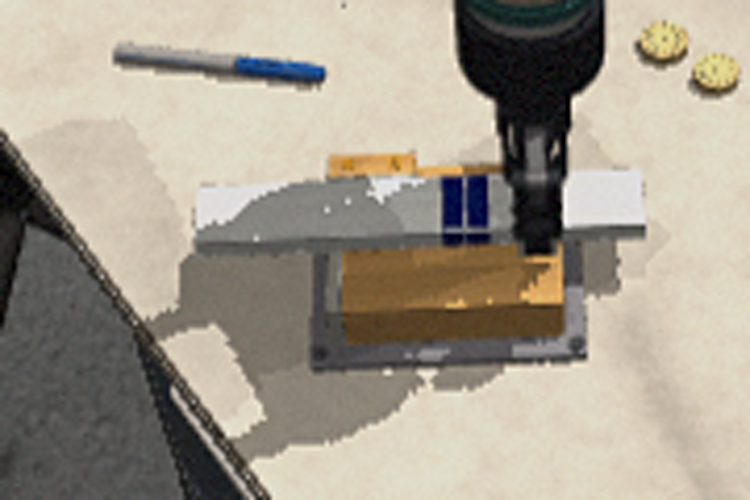

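```bash
python3 -m handwheel '[[[0.0012,0,0,0,0,0],[0,0,0,0,0,0],[0,0,0,0,0,0],[0,0,0,0,0,0],[0,0,0,0,0,0]]]' 0.03 40
python3 -m handwheel '[[[0,0,0,0,0,0],[0,0,0,0,0,0],[0,0,0,0,0,0],[0,0,0,0,0,0],[0,0,0,0,0,0]]]'
python3 - <<'E'
from h import *
s=manip.sense(); im=get_image('wrist'); im['pose_p']=s['ee_pos'];im['pose_r']=s['eef_rot']
print(s['ee_pos'],np.degrees(s['eef_rot']),blk(s['ee_pos']),s['ft_force'],s['ft_force'][:2]@EY,s['wrist_torque'],s['width'])
cv2.imwrite('pics/wrist11.png',im['image'])
E
```

```text
clock: 8.65
ee_pos: [517.8, -2.5, 47.3]
eef_rot: [3.14, -0.0, 0.986]
ft_force: [-0.7, -0.6, 5.8]
width: 39.2
clock: 9.07
ee_pos: [517.8, -2.5, 47.3]
eef_rot: [3.14, -0.0, 0.986]
ft_force: [-1.4, -0.2, 5.9]
width: 38.8
[517.79778854  -2.52437852  47.30165634] [ 1.79906774e+02 -2.68095832e-02  5.64870999e+01] [53.1  5.4] [-1.42409263 -0.18444726  5.90542342] -0.9405479680282962 [-0.04246003  0.17842919  0.20058544] 38.77762287930651
```

View pics/wrist11.png

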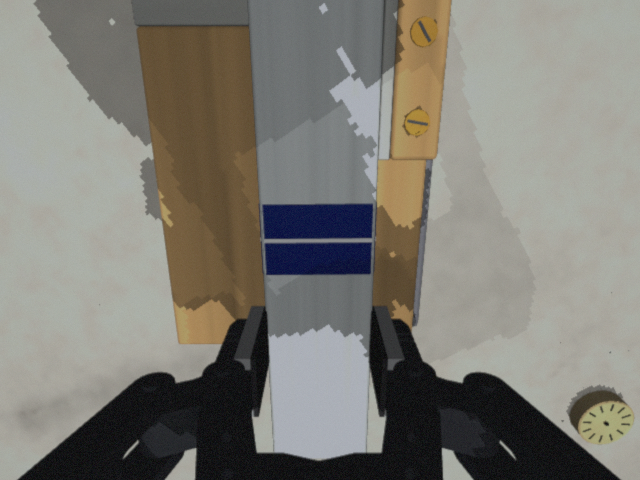

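```bash
python3 -m handwheel '[[[0.0005,0,0.0005,0,0,0],[0.0004,0,0.0003,0,0,0],[0,-0.001,0,0,0,0],[0,-0.002,0,0,0,0],[0,-0.003,0,0,0,0]]]'
python3 - <<'E'
from h import *
s=manip.sense(); im=get_image('wrist')
print(s['ee_pos'],np.degrees(s['eef_rot']),blk(s['ee_pos']),s['ft_force'],s['ft_force'][:2]@EY,s['ft_force'][:2]@EX,s['wrist_torque'],s['width'])
cv2.imwrite('pics/wrist12.png',im['image'])
E
```

```text
clock: 9.53
ee_pos: [516.8, -1.4, 47.3]
eef_rot: [3.131, 0.0, 0.988]
ft_force: [4.5, -10.1, 2.8]
width: 38.9
[516.79017171  -1.39753432  47.29850457] [1.79383286e+02 1.52745792e-02 5.66356246e+01] [51.6  5.8] [  4.53219806 -10.1125294    2.8172184 ] -5.924753821491178 9.364759577111364 [-1.63982487 -0.57466445  0.32091958] 38.92199911290844
```

View pics/wrist12.png

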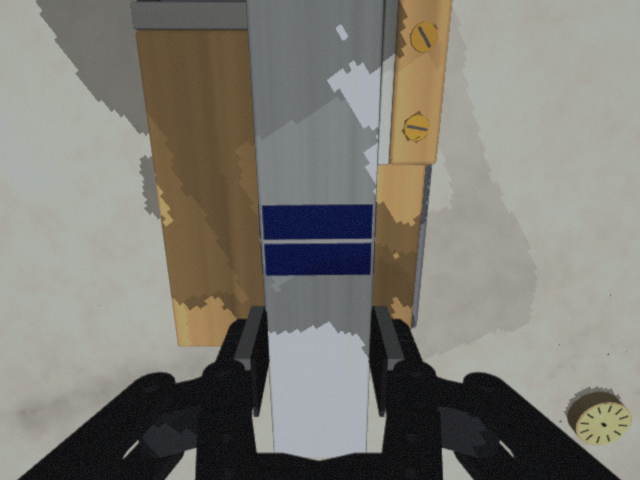

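```bash
cat >> h.py <<'E'
def flat(cam='scene'):
    im=get_image(cam); r=regions_of(cam,'bar_center')
    if not r: print('no bar'); return im
    m=cv2.erode(r[0]['region'].astype(np.uint8),np.ones((3,3)))>0
    v,u=np.nonzero(m&(im['range_z']>0)); F=f(im)
    P=np.stack([(u-im['cx'])/F,(v-im['cy'])/F,np.ones(len(u))],1)*im['range_z'][v,u][:,None]
    W=(P-im['t'])@im['R']
    b=np.stack([(W[:,:2]-O)@EX,(W[:,:2]-O)@EY],1); k=(np.abs(b[:,1]-5)<17)&(W[:,2]>50)&(W[:,2]<66)
    A=np.c_[b[k],np.ones(k.sum())]; 
    for _ in range(3):
        c=np.linalg.lstsq(A,W[k][:,2],rcond=None)[0]; e=np.abs(W[k][:,2]-A@c); idx=np.nonzero(k)[0][e<2.5*e.std()+.5]; k=np.zeros_like(k); k[idx]=1; A=np.c_[b[k],np.ones(k.sum())]
    print('flat n',k.sum(),'slope x deg %.2f y deg %.2f'%tuple(np.degrees(c[:2])),'z@0 %.1f z@-65 %.1f'%(c[2]+5*c[1],c[2]+5*c[1]-65*c[0]),'x range',b[k,0].min().round(),b[k,0].max().round())
    return im
def st():
    s=manip.sense(); F=np.array(s['ft_force']); print('t %.2f z %.2f'%(s['clock'],s['ee_pos'][2]),'blk',blk(s['ee_pos']),'Fx %.1f Fy %.1f Fz %.1f'%(F[:2]@EX,F[:2]@EY,F[2]),'rot',np.round(np.degrees(s['eef_rot']),2),'w %.1f'%s['width']); return s
E
python3 -m handwheel '[[[0,0,0.0006,0.3,0,0],[0,-0.002,0.0006,0.3,0,0],[0,-0.002,0,0,0,0],[0,-0.002,0,0,0,0],[0,-0.001,0,0,0,0]]]'
python3 - <<'E'
from h import *
st(); flat()
im=dict(np.load('scene0.npz'))
E
```

```text
clock: 10.0
ee_pos: [513.9, 0.7, 47.3]
eef_rot: [3.134, -0.0, 0.99]
ft_force: [4.9, -13.6, 6.7]
width: 38.8
t 10.00 z 47.27 blk [48.   5.9] Fx 11.6 Fy -8.6 Fz 6.7 rot [ 1.7959e+02 -2.0000e-02  5.6720e+01] w 38.8
flat n 837 slope x deg 0.07 y deg -0.60 z@0 57.4 z@-65 57.3 x range -138.0 106.0
```

```bash
python3 -m handwheel '[[[0,-0.003,0,0,0,0],[0,-0.003,0.0003,0,0,0],[0,-0.003,0,0,0,0],[0,-0.003,0,0,0,0],[0,-0.002,0,0,0,0]]]'
python3 - <<'E'
from h import *
st(); flat()
E
```

```text
clock: 10.52
ee_pos: [502.8, 7.8, 47.3]
eef_rot: [3.133, 0.0, 0.991]
ft_force: [6.6, -15.8, 6.7]
width: 38.7
t 10.52 z 47.28 blk [34.9  5.7] Fx 14.3 Fy -9.5 Fz 6.7 rot [179.5    0.    56.76] w 38.7
flat n 798 slope x deg -0.11 y deg -0.68 z@0 57.2 z@-65 57.3 x range -150.0 92.0
```

```bash
python3 -m handwheel '[[[-0.0002,-0.003,0,0,0,0],[-0.0002,-0.004,0.0003,0,0,0],[0,-0.004,0,0,0,0],[0,-0.004,0,0,0,0],[0,-0.003,0,0,0,0]]]'
python3 - <<'E'
from h import *
st(); flat(); im=get_image('wrist'); cv2.imwrite('pics/wrist13.png',im['image'])
E
```

```text
clock: 11.03
ee_pos: [488.1, 17.3, 47.3]
eef_rot: [3.132, -0.0, 0.991]
ft_force: [7.0, -17.7, 8.0]
width: 38.8
t 11.03 z 47.29 blk [17.3  5.5] Fx 15.6 Fy -10.9 Fz 8.0 rot [ 1.7945e+02 -1.0000e-02  5.6760e+01] w 38.8
flat n 827 slope x deg -0.00 y deg -0.45 z@0 57.3 z@-65 57.3 x range -169.0 75.0
```

View pics/wrist13.png

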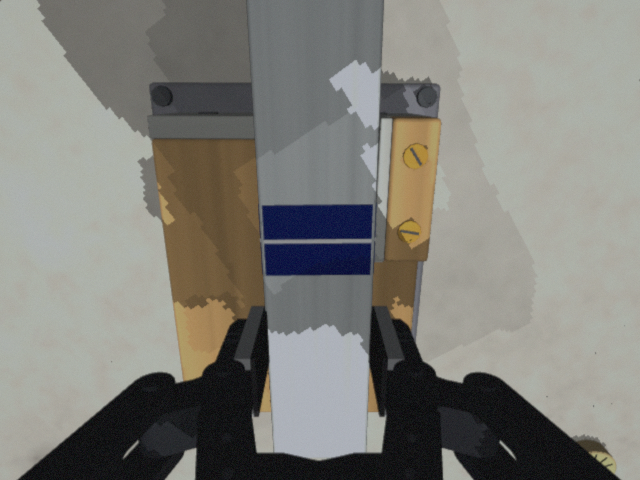

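```bash
python3 -m handwheel '[[[-0.0003,0.001,0,0,0,0],[-0.0003,0.001,0,0,0,0],[0,0,0,0,0,0],[0,0,0,0,0,0],[0,0,0,0,0,0]]]' 
python3 -m handwheel '[[[0,0,0,0,0,0],[0,0,0,0,0,0],[0,0,0,0,0,0],[0,0,0,0,0,0],[0,0,0,0,0,0]]]' 0.06
python3 - <<'E'
from h import *
st(); flat(); im=get_image('wrist'); cv2.imwrite('pics/wrist14.png',im['image'])
E
```

```text
clock: 11.6
ee_pos: [487.4, 17.6, 47.3]
eef_rot: [3.137, -0.001, 0.989]
ft_force: [3.6, -11.5, 12.5]
width: 38.9
clock: 12.02
ee_pos: [480.7, 21.7, 43.7]
eef_rot: [-3.13, 0.0, 0.985]
ft_force: [0.1, 0.5, 0.2]
width: 60.1
t 12.02 z 43.67 blk [8.7 5.1] Fx -0.2 Fy 0.5 Fz 0.2 rot [-1.7933e+02  1.0000e-02  5.6460e+01] w 60.1
no bar
```

View pics/wrist14.png

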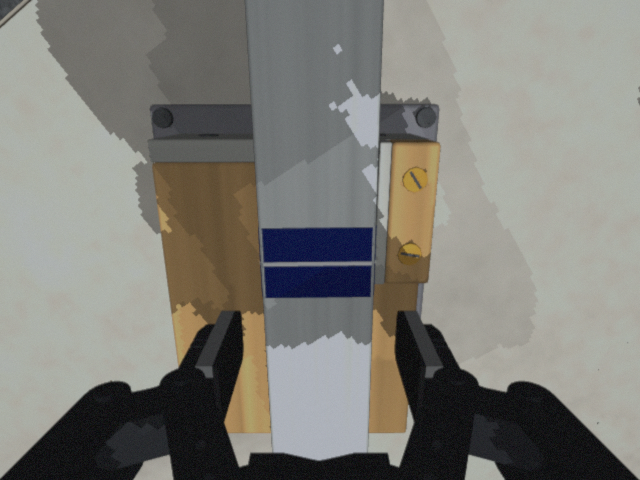

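```bash
cat >> h.py <<'E'
def mark(save=None,zedge=42):
    s=manip.sense(); im=get_image('wrist')
    g=im['image'].astype(int); hsv=cv2.cvtColor(im['image'],cv2.COLOR_BGR2HSV)
    blue=((hsv[...,0]>105)&(hsv[...,0]<130)&(hsv[...,1]>140)).astype(np.uint8)
    n,l,stt,c=cv2.connectedComponentsWithStats(blue); k=[i for i in range(1,n) if stt[i,4]>800 and abs(c[i,0]-320)<60]
    k=sorted(k,key=lambda i:c[i,1]); print('blue',[stt[i].tolist() for i in k])
    if save: cv2.imwrite(save,im['image'])
    return s,im
E
python3 - <<'E'
from h import *
s,im=mark()
for u,v,z in [(266,264,57),(372,263.5,57),(318,264,57),(155,140,42),(250,139,42),(380,143,55),(376,282,55)]: print(u,v,blk(unproj(im,u,v,plane=z,pose=s)))
flat('top')
E
```

```text
blue [[263, 228, 109, 33, 3453], [265, 266, 106, 31, 3071]]
266 264 [-24.  -13.3]
372 263.5 [-24.2  23.5]
318 264 [-24.1   4.8]
155 140 [-64.8 -52.4]
250 139 [-65.1 -19.1]
380 143 [-64.8  24.6]
376 282 [-16.4  25.5]
flat n 667 slope x deg 0.07 y deg -0.59 z@0 57.8 z@-65 57.7 x range -143.0 -20.0
```

```bash
python3 -m handwheel '[[[0,0.008,-0.0025,-0.6,0,0],[0,0.012,0,0,0,0],[0.0003,0.013,0,0,0,0],[0,0.010,0,0,0,0],[0,0.005,0,0,0,0]]]' 
python3 -m handwheel '[[[0,0,0,0,0,0],[0,0,0,0,0,0],[0,0,0,0,0,0],[0,0,0,0,0,0],[0,0,0,0,0,0]]]'
python3 - <<'E'
from h import *
st(); mark('pics/wrist15.png')
E
```

```text
clock: 12.73
ee_pos: [524.3, -6.3, 46.7]
eef_rot: [3.139, -0.001, 0.984]
ft_force: [0.8, 0.0, -0.0]
width: 60.1
clock: 13.15
ee_pos: [520.9, -4.6, 46.4]
eef_rot: [-3.141, 0.0, 0.985]
ft_force: [0.1, 0.1, 0.3]
width: 60.3
t 13.15 z 46.44 blk [56.8  5.4] Fx 0.0 Fy 0.1 Fz 0.3 rot [-1.7997e+02  1.0000e-02  5.6460e+01] w 60.3
blue [[256, 76, 122, 41, 4792], [259, 123, 117, 39, 4292]]
```

View pics/wrist15.png

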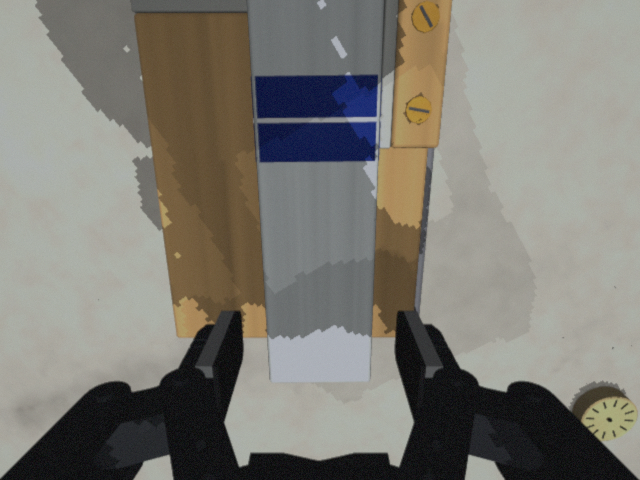

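```bash
python3 -m handwheel '[[[0,0,0,0,0,0],[0,0,0,0,0,0],[0,0,0,0,0,0],[0,0,0,0,0,0],[0,0,0,0,0,0]]]' 0.03 60
python3 -m handwheel '[[[0,0,0.0004,0,0,0],[0,0,0.0004,0,0,0],[0.0003,0,0.0004,0,0,0],[0,0,0,0,0,0],[0,0,0,0,0,0]]]'
python3 - <<'E'
from h import *
st(); flat(); mark('pics/wrist16.png')
E
```

```text
clock: 13.62
ee_pos: [521.3, -4.8, 47.0]
eef_rot: [-3.141, -0.0, 0.986]
ft_force: [-1.2, -0.1, 6.1]
width: 38.3
clock: 14.03
ee_pos: [521.4, -4.8, 46.9]
eef_rot: [3.141, 0.0, 0.986]
ft_force: [-4.9, -0.8, 14.2]
width: 38.1
t 14.03 z 46.92 blk [57.3  5.5] Fx -3.7 Fy -3.3 Fz 14.2 rot [1.7998e+02 1.0000e-02 5.6480e+01] w 38.1
flat n 776 slope x deg -0.02 y deg -0.03 z@0 57.2 z@-65 57.2 x range -167.0 41.0
blue [[256, 74, 121, 42, 4775], [258, 121, 117, 39, 4301]]
```

View pics/wrist16.png

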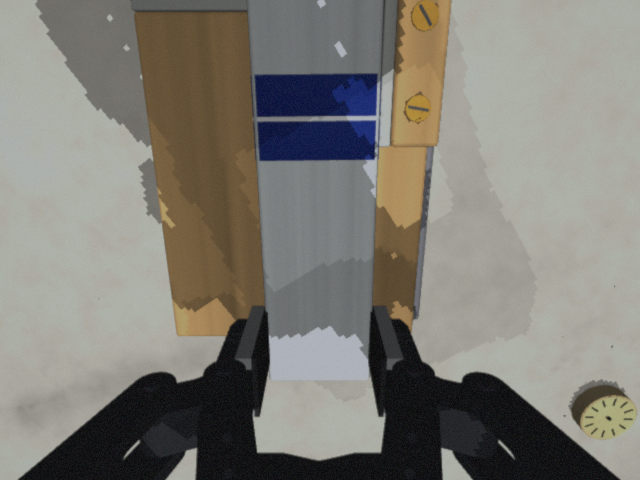

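```bash
python3 -m handwheel '[[[0,-0.001,0,0.2,0,0],[0.0003,-0.002,0,0.2,0,0],[0,-0.003,0,0.2,0,0],[0,-0.003,0,0,0,0],[0,-0.003,0,0,0,0]]]'
python3 - <<'E'
from h import *
st(); flat()
E
python3 -m handwheel '[[[0,-0.003,0,0,0,0],[0,-0.003,0,0,0,0],[0,-0.003,0,0,0,0],[0,-0.003,0,0,0,0],[0,-0.002,0,0,0,0]]]'
python3 - <<'E'
from h import *
st(); flat();mark('pics/wrist17.png')
E
```

```text
clock: 14.6
ee_pos: [516.6, -1.1, 47.0]
eef_rot: [3.14, -0.0, 0.988]
ft_force: [4.3, -8.4, 4.4]
width: 38.3
t 14.60 z 46.98 blk [51.3  5.9] Fx 8.2 Fy -4.6 Fz 4.4 rot [ 1.7992e+02 -1.0000e-02  5.6630e+01] w 38.3
flat n 872 slope x deg -0.06 y deg 0.15 z@0 57.2 z@-65 57.3 x range -178.0 69.0
clock: 15.12
ee_pos: [504.6, 6.6, 47.0]
eef_rot: [3.141, 0.0, 0.988]
ft_force: [4.4, -9.8, 3.4]
width: 38.0
t 15.12 z 46.99 blk [37.   5.6] Fx 9.1 Fy -5.7 Fz 3.4 rot [1.7995e+02 2.0000e-02 5.6640e+01] w 38.0
flat n 849 slope x deg 0.09 y deg -0.46 z@0 57.3 z@-65 57.2 x range -190.0 55.0
blue [[255, 75, 121, 41, 4770], [258, 122, 117, 38, 4270]]
```

View pics/wrist17.png

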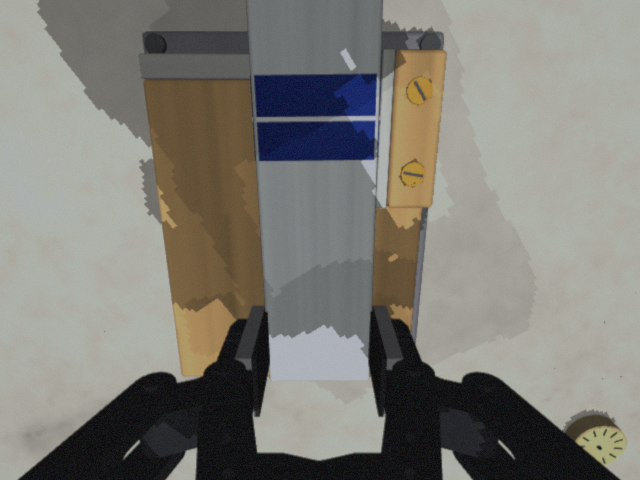

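```bash
python3 -m handwheel '[[[0,0,0.0005,0,0,0],[0,-0.001,0.0005,0,0,0],[0,-0.002,0.0005,0,0,0],[0,-0.003,0,0,0,0],[0,-0.002,0,0,0,0]]]'
python3 - <<'E'
from h import *
st(); flat();s,im=mark('pics/wrist18.png')
E
```

```text
clock: 15.68
ee_pos: [501.1, 9.0, 47.0]
eef_rot: [3.133, -0.0, 0.99]
ft_force: [6.9, -15.4, 7.2]
width: 38.2
t 15.68 z 46.97 blk [32.8  5.8] Fx 14.2 Fy -9.0 Fz 7.2 rot [ 1.7951e+02 -1.0000e-02  5.6750e+01] w 38.2
flat n 818 slope x deg -0.01 y deg -0.78 z@0 57.4 z@-65 57.4 x range -194.0 50.0
blue [[254, 75, 122, 42, 4825], [257, 122, 118, 39, 4311]]
```

View pics/wrist18.png

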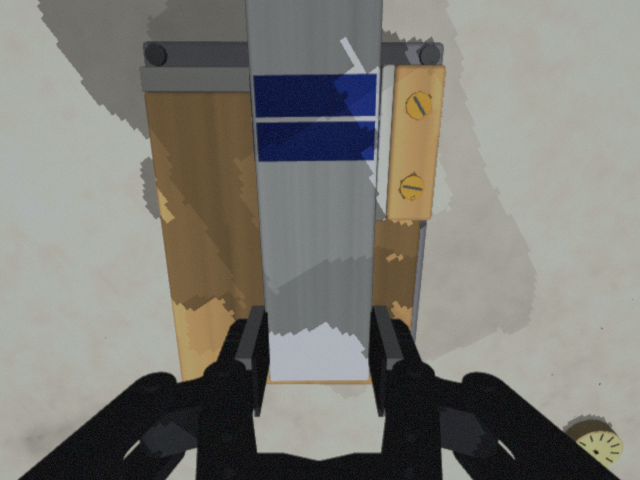

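```bash
python3 -m handwheel '[[[-0.0002,-0.003,0.0003,0.1,0,0],[0,-0.003,0.0003,0.1,0,0],[0,-0.003,0,0,0,0],[0,-0.002,0,0,0,0],[0,-0.001,0,0,0,0]]]'
python3 - <<'E'
from h import *
st(); flat();s,im=mark('pics/wrist19.png')
cv2.imwrite('pics/w19c.png',cv2.resize(im['image'][20:220,130:450],(800,500),interpolation=cv2.INTER_CUBIC))
E
```

```text
clock: 16.25
ee_pos: [492.3, 14.7, 47.0]
eef_rot: [3.134, -0.0, 0.991]
ft_force: [8.2, -17.4, 9.1]
width: 38.0
t 16.25 z 46.97 blk [22.3  5.7] Fx 16.5 Fy -9.9 Fz 9.1 rot [ 1.7955e+02 -2.0000e-02  5.6780e+01] w 38.0
flat n 816 slope x deg 0.00 y deg -0.71 z@0 57.4 z@-65 57.4 x range -202.0 39.0
blue [[254, 75, 122, 42, 4835], [257, 122, 118, 39, 4319]]
```

View pics/w19c.png

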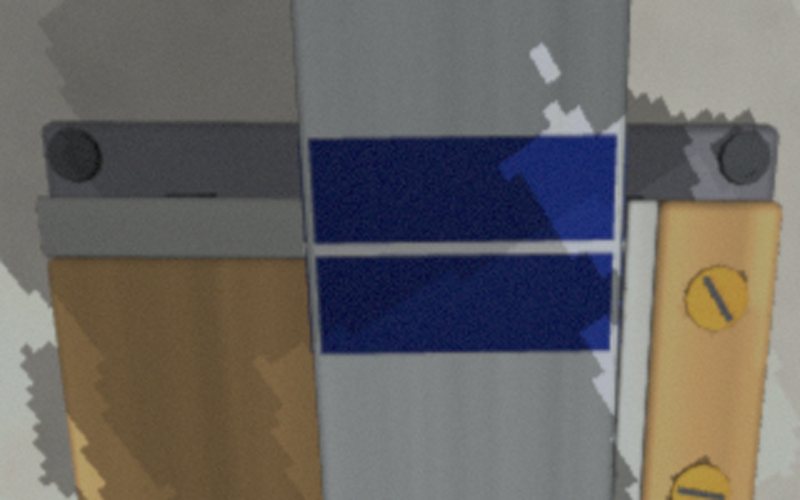

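```bash
cat >> h.py <<'E'
def rel(im,s,mk,ed):
    W=lambda q,z: unproj(im,*q,plane=z,pose=s)
    M=np.array([blk2(W(q,57)) for q in mk]); E_=np.array([blk2(W(q,42)) for q in ed]); print('mark',M.round(2).tolist(),'edge',E_.round(2).tolist(),'to go %.2f'%(M[:,0].mean()-E_[:,0].mean()))
def blk2(w): d=np.asarray(w)[:2]-O; return np.array([d@EX,d@EY])
E
python3 - <<'E'
from h import *
s,im=mark()
c=lambda x,y:(130+x/2.5,20+y/2.5)
rel(im,s,[c(310,248.5),c(615,247)],[c(45,198),c(290,197)])
print(blk(unproj(im,*c(629,200),plane=55,pose=s)),st() and 0)
E
```

```text
blue [[254, 75, 122, 42, 4819], [257, 122, 118, 39, 4307]]
mark [[-59.17, -15.26], [-59.57, 22.97]] edge [[-64.93, -53.66], [-65.26, -19.99]] to go 5.73
t 16.45 z 46.95 blk [22.1  5.6] Fx 15.5 Fy -10.9 Fz 10.2 rot [ 1.7959e+02 -2.0000e-02  5.6770e+01] w 38.3
[-65.1  24.7] 0
```

```bash
python3 -m handwheel '[[[0,-0.0015,0,0,0,0],[0,-0.0015,0,0,0,0],[0,-0.0010,0,0,0,0],[0,-0.0005,0,0,0,0],[0,0,0,0,0,0]]]'
python3 - <<'E'
from h import *
st(); flat();s,im=mark('pics/wrist20.png')
cv2.imwrite('pics/w20c.png',cv2.resize(im['image'][60:180,130:450],(800,300),interpolation=cv2.INTER_CUBIC))
E
```

```text
clock: 16.87
ee_pos: [488.5, 17.1, 46.9]
eef_rot: [3.134, -0.0, 0.991]
ft_force: [7.7, -18.3, 8.8]
width: 38.4
t 16.87 z 46.94 blk [17.8  5.6] Fx 16.5 Fy -11.0 Fz 8.8 rot [ 1.7957e+02 -1.0000e-02  5.6780e+01] w 38.4
flat n 820 slope x deg 0.04 y deg -0.60 z@0 57.5 z@-65 57.4 x range -209.0 35.0
blue [[254, 75, 122, 42, 4836], [257, 122, 118, 39, 4295]]
```

View pics/w20c.png

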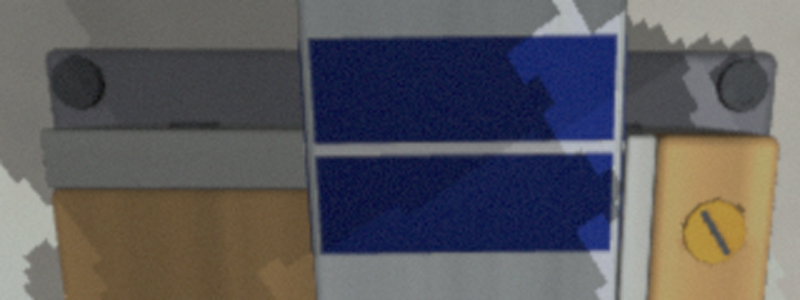

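```bash
cat >> h.py <<'E'
def fine(s,im,edge_rows=(95,130)):
    g=im['image'].astype(float); G=g.mean(2)
    def mk(u0,u1):
        p=(g[100:140,u0:u1,2]).mean(1); b=np.percentile(p,50); w=np.clip(p-b-15,0,None); i=np.argmax(w); k=slice(max(0,i-4),i+5); return (np.arange(100,140)[k]*w[k]).sum()/w[k].sum()
    def ed(u0,u1):
        p=cv2.GaussianBlur(G,(1,3),0)[edge_rows[0]:edge_rows[1],u0:u1].mean(1); d=np.diff(p); i=np.argmax(d); k=np.arange(max(0,i-2),min(len(d),i+3)); w=np.clip(d[k],0,None); return edge_rows[0]+.5+(k*w).sum()/w.sum()
    mkp=[(270,mk(264,276)),(300,mk(290,310))]; edp=[(165,ed(155,175)),(190,ed(180,200)),(230,ed(220,240))]
    print(np.round(mkp,2).tolist(),np.round(edp,2).tolist()); rel(im,s,mkp,edp)
E
python3 - <<'E'
from h import *
s,im=mark(); fine(s,im); st()
# scene/top cross-check
for n in('scene','top'):
    t=get_image(n); 
    e=[O-65*EX+EY*y for y in (-55,-40,-20,25,45)]; print(n,[np.round((lambda q:[q[0]/q[2]*f(t)+t['cx'],q[1]/q[2]*f(t)+t['cy']])(t['R']@np.r_[w,42]+t['t']),1).tolist() for w in e])
    mm=[O-65*EX+EY*y for y in (-15,5,25)]; print('want mark',[np.round((lambda q:[q[0]/q[2]*f(t)+t['cx'],q[1]/q[2]*f(t)+t['cy']])(t['R']@np.r_[w,57]+t['t']),1).tolist() for w in mm])
    cv2.imwrite(f'pics/{n}20.png',t['image'])
    np.savez(f'{n}20.npz',**t)
cv2.imwrite('pics/s20c.png',cv2.resize(cv2.imread('pics/scene20.png')[200:280,210:330],(780,520),interpolation=cv2.INTER_CUBIC))
E
```

```text
blue [[254, 75, 122, 42, 4823], [257, 122, 118, 39, 4304]]
[[270.0, 119.46], [300.0, 119.04]] [[165.0, 112.16], [190.0, 111.9], [230.0, 112.06]]
mark [[-63.44, -10.31], [-63.62, -0.91]] edge [[-64.97, -48.4], [-65.11, -39.71], [-65.14, -25.84]] to go 1.55
t 17.07 z 46.94 blk [17.8  5.6] Fx 15.7 Fy -10.7 Fz 10.0 rot [ 1.7957e+02 -1.0000e-02  5.6780e+01] w 38.2
scene [[257.0, 254.9], [257.2, 249.5], [257.4, 242.5], [257.9, 227.3], [258.2, 220.7]]
want mark [[256.8, 236.8], [257.1, 230.0], [257.3, 223.3]]
top [[294.2, 304.8], [288.2, 300.9], [280.3, 295.6], [262.6, 283.9], [254.7, 278.7]]
want mark [[277.9, 294.2], [269.9, 288.9], [261.9, 283.6]]
```

View pics/s20c.png

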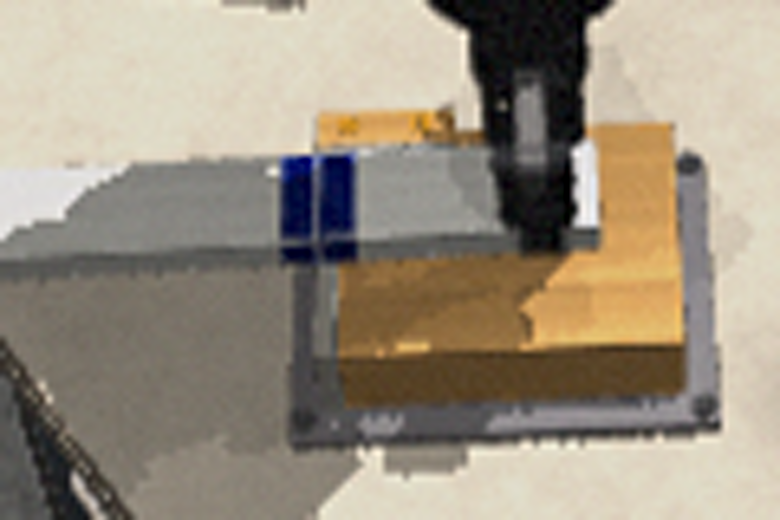

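```bash
python3 -m handwheel '[[[0,-0.0008,0,0,0,0],[0,-0.0007,0.0002,0,0,0],[0,0,0,0,0,0],[0,0,0,0,0,0],[0,0,0,0,0,0]]]'
python3 - <<'E'
from h import *
st(); flat();s,im=mark('pics/wrist21.png'); fine(s,im)
cv2.imwrite('pics/w21c.png',cv2.resize(im['image'][60:180,130:450],(800,300),interpolation=cv2.INTER_CUBIC))
E
```

```text
clock: 17.58
ee_pos: [487.8, 17.5, 46.9]
eef_rot: [3.133, -0.0, 0.991]
ft_force: [7.4, -18.9, 9.7]
width: 38.2
t 17.58 z 46.95 blk [17.   5.6] Fx 16.6 Fy -11.6 Fz 9.7 rot [ 1.7949e+02 -1.0000e-02  5.6790e+01] w 38.2
flat n 815 slope x deg 0.02 y deg -0.37 z@0 57.4 z@-65 57.4 x range -210.0 35.0
blue [[254, 75, 122, 42, 4852], [257, 122, 118, 39, 4313]]
[[270.0, 119.55], [300.0, 119.11]] [[165.0, 114.48], [190.0, 114.29], [230.0, 114.77]]
mark [[-64.22, -10.33], [-64.42, -0.93]] edge [[-64.98, -48.48], [-65.1, -39.79], [-65.03, -25.9]] to go 0.72
```

View pics/w21c.png

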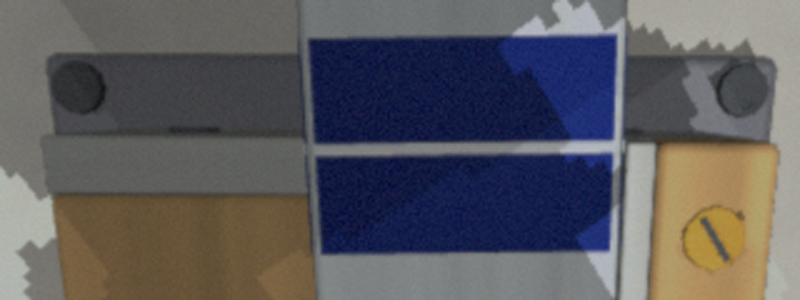

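```bash
python3 -m handwheel '[[[0,-0.0008,0,0,0,0],[0,0,0,0,0,0],[0,0,0,0,0,0],[0,0,0,0,0,0],[0,0,0,0,0,0]]]'
python3 - <<'E'
from h import *
st(); s,im=mark('pics/wrist22.png'); fine(s,im)
E
```

```text
clock: 18.15
ee_pos: [487.1, 18.0, 46.9]
eef_rot: [3.133, -0.0, 0.991]
ft_force: [7.0, -19.3, 9.8]
width: 38.2
t 18.15 z 46.94 blk [16.2  5.5] Fx 16.5 Fy -12.2 Fz 9.8 rot [ 1.795e+02 -1.000e-02  5.678e+01] w 38.2
blue [[254, 75, 122, 42, 4840], [257, 122, 118, 39, 4308]]
[[270.0, 119.55], [300.0, 119.1]] [[165.0, 117.0], [190.0, 116.81], [230.0, 116.93]]
mark [[-65.07, -10.34], [-65.26, -0.94]] edge [[-65.0, -48.59], [-65.12, -39.88], [-65.16, -25.96]] to go -0.07
```

```bash
python3 -m handwheel '[[[0,0,0,0,0,0],[0,0,0,0,0,0],[0,0,0,0,0,0],[0,0,0,0,0,0],[0,0,0,0,0,0]]]'
python3 - <<'E'
from h import *
st(); flat(); s,im=mark('pics/wrist23.png'); fine(s,im)
c=im['image']; W=lambda q,z: unproj(im,*q,plane=z,pose=s)
cv2.imwrite('pics/w23c.png',cv2.resize(c[60:310,300:450],(480,600)[::1] if 0 else (360,600),interpolation=cv2.INTER_CUBIC))
t=get_image('scene'); cv2.imwrite('pics/s23.png',t['image'])
for u0 in (262,280,300,320,340,360):
    p=c[108:132,u0-4:u0+5,2].astype(float).mean(1); b=np.median(p); w=np.clip(p-b-25,0,None); v=(np.arange(108,132)*w).sum()/w.sum(); print(u0,round(v,2),blk(W((u0,v),57)))
E
```

```text
clock: 18.62
ee_pos: [487.1, 18.0, 46.9]
eef_rot: [3.133, -0.0, 0.991]
ft_force: [8.3, -19.2, 9.6]
width: 38.2
t 18.62 z 46.95 blk [16.2  5.5] Fx 17.5 Fy -11.4 Fz 9.6 rot [ 1.795e+02 -1.000e-02  5.679e+01] w 38.2
flat n 783 slope x deg 0.10 y deg 0.10 z@0 57.5 z@-65 57.4 x range -210.0 -5.0
blue [[254, 75, 122, 42, 4847], [257, 122, 118, 39, 4304]]
[[270.0, 119.55], [300.0, 119.1]] [[165.0, 117.0], [190.0, 116.82], [230.0, 116.91]]
mark [[-65.09, -10.33], [-65.28, -0.93]] edge [[-65.02, -48.58], [-65.13, -39.87], [-65.19, -25.95]] to go -0.07
262 119.63 [-65.1 -12.8]
280 119.46 [-65.1  -7.2]
300 119.11 [-65.3  -0.9]
320 118.85 [-65.4   5.3]
340 118.72 [-65.5  11.6]
360 118.41 [-65.6  17.8]
```

View pics/wrist23.png

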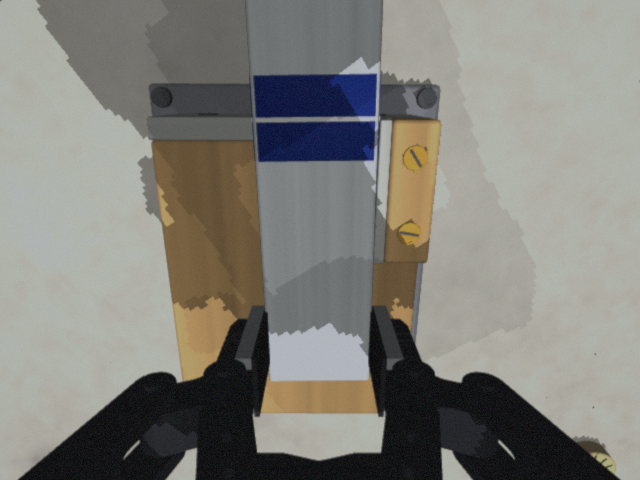

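View pics/s23.png

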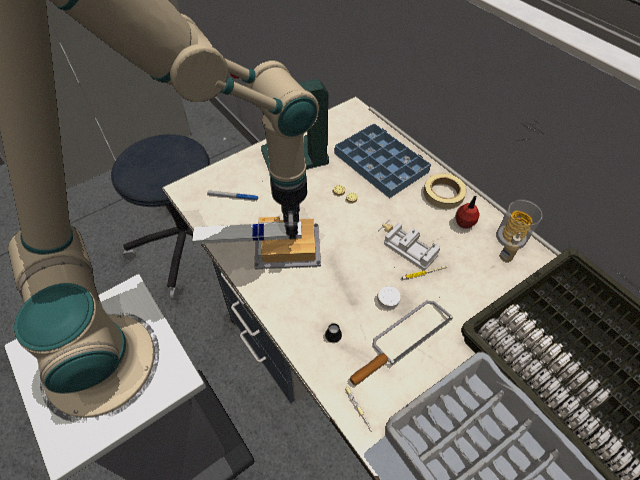

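View pics/w23c.png

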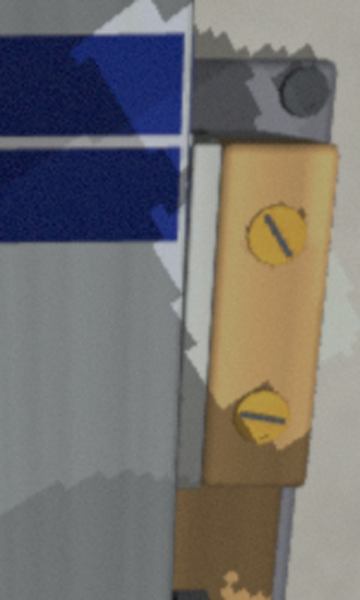

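```bash
cat > ang.py <<'E'
from h import *
def ang(im,s,lines):
    G=cv2.GaussianBlur(im['image'].astype(float).mean(2),(3,3),0)
    for n,(a,b),z,hor in lines:
        pts=[]
        for t in np.linspace(.03,.97,40):
            q=np.array(a)+(np.array(b)-a)*t; k=np.arange(-4,4.01,.25)
            uu=q[0]+(0 if hor else k); vv=q[1]+(k if hor else 0)
            p=cv2.remap(G.astype(np.float32),(uu+0*k).astype(np.float32)[None],(vv+0*k).astype(np.float32)[None],cv2.INTER_LINEAR)[0]
            d=np.abs(np.gradient(p)); i=np.argmax(d); w=d*(np.abs(np.arange(len(k))-i)<6); o=(k*w).sum()/w.sum()
            pts.append(q+(np.array([0,o]) if hor else np.array([o,0])))
        pts=np.array(pts); W=np.array([blk2(unproj(im,u,v,plane=z,pose=s)) for u,v in pts])
        x=W[:,1] if hor else W[:,0]; y=W[:,0] if hor else W[:,1]; k=np.ones(len(x),bool)
        for _ in range(4): c=np.polyfit(x[k],y[k],1); r=np.abs(y-np.polyval(c,x)); k=r<max(.12,2*np.median(r))
        print(n,'slope deg %.2f'%np.degrees(c[0]),'rms %.2f n %d'%(r[k].std(),k.sum()),'val@mid %.2f'%np.polyval(c,x.mean()), 'range %.0f..%.0f'%(x.min(),x.max()))
E
python3 - <<'E'
from ang import *
s=manip.sense(); im=get_image('wrist')
ang(im,s,[('barL',(247,5),(263,300),57) +(False,),('barR',(383,5),(372,300),57)+(False,),('blue top',(256,76),(374,75),57,True),('blue bot',(262,161),(372,160),57,True),
('edge',(152,117),(248,117),42,True),('edge2',(152,140),(248,139.5),42,True),('bedL',(153,145),(180,360),42,False),('fence R top',(440,123),(428,260),55,False),('plate/wood',(391,122),(386,258),55,False),('tail',(272,381),(367,380),57,True),('rear bed',(265,412),(375,411),42,True)])
im=dict(np.load('wrist9.npz')); p=dict(ee_pos=im['pose_p'],eef_rot=im['pose_r'])
print('w9')
ang(im,p,[('barL',(299.5,20),(303,280),57,False),('barR',(361.5,20),(353,280),57,False),('edge',(243,41),(298,41),42,True),('bedL',(243,55),(249,215),42,False),('blue top',(304,140),(355,140),57,True),('blue bot',(304,177),(354,176.5),57,True),('fenceRtop',(391,40),(386.5,116),55,False),('plate/wood',(367,40),(365,116),55,False)])
E
```

```text
Traceback (most recent call last):
  File "ang.py", line 4, in ang
    for n,(a,b),z,hor in lines:
        ^^^^^^^^^^^^^
ValueError: too many values to unpack (expected 4)
```

```bash
sed -i 's/for n,(a,b),z,hor in lines/for n,a,b,z,hor in lines/' ang.py
python3 - <<'E'
from ang import *
s=manip.sense(); im=get_image('wrist')
ang(im,s,[('barL',(247,5),(263,300),57) +(False,),('barR',(383,5),(372,300),57)+(False,),('blue top',(256,76),(374,75),57,True),('blue bot',(262,161),(372,160),57,True),
('edge',(152,117),(248,117),42,True),('edge2',(152,140),(248,139.5),42,True),('bedL',(153,145),(180,360),42,False),('fence R top',(440,123),(428,260),55,False),('plate/wood',(391,122),(386,258),55,False),('tail',(272,381),(367,380),57,True),('rear bed',(265,412),(375,411),42,True)])
im=dict(np.load('wrist9.npz')); p=dict(ee_pos=im['pose_p'],eef_rot=im['pose_r'])
print('w9')
ang(im,p,[('barL',(299.5,20),(303,280),57,False),('barR',(361.5,20),(353,280),57,False),('edge',(243,41),(298,41),42,True),('bedL',(243,55),(249,215),42,False),('blue top',(304,140),(355,140),57,True),('blue bot',(304,177),(354,176.5),57,True),('fenceRtop',(391,40),(386.5,116),55,False),('plate/wood',(367,40),(365,116),55,False)])
E
```

```text
barL slope deg 0.81 rms 0.05 n 27 val@mid -15.31 range -94..-5
barR slope deg 0.64 rms 0.07 n 25 val@mid 23.55 range -95..-6
blue top slope deg -1.01 rms 0.03 n 38 val@mid -78.28 range -13..20
blue bot slope deg -0.95 rms 0.03 n 40 val@mid -52.42 range -12..21
edge slope deg -0.31 rms 0.03 n 40 val@mid -65.19 range -52..-21
edge2 slope deg 0.01 rms 0.02 n 35 val@mid -57.62 range -53..-21
bedL slope deg -0.17 rms 0.05 n 29 val@mid -54.66 range -53..32
fence R top slope deg 0.04 rms 0.05 n 39 val@mid 44.05 range -63..-19
plate/wood slope deg 0.07 rms 0.03 n 37 val@mid 28.08 range -63..-19
tail slope deg -1.20 rms 0.03 n 34 val@mid 33.46 range -12..23
rear bed slope deg 0.25 rms 0.04 n 38 val@mid 63.51 range -17..30
w9
barL slope deg 0.14 rms 0.09 n 32 val@mid -14.79 range -71..99
barR slope deg -0.81 rms 0.62 n 40 val@mid 24.32 range -71..99
edge slope deg -0.08 rms 0.03 n 34 val@mid -65.20 range -53..-18
bedL slope deg 0.16 rms 0.11 n 27 val@mid -54.37 range -53..54
blue top slope deg -0.14 rms 0.03 n 30 val@mid -1.19 range -12..22
blue bot slope deg -0.31 rms 0.02 n 34 val@mid 24.65 range -12..22
fenceRtop slope deg -0.24 rms 0.04 n 28 val@mid 43.59 range -63..-18
plate/wood slope deg 0.24 rms 0.04 n 34 val@mid 27.92 range -63..-18
```

```bash
python3 -m handwheel '[[[-0.0004,0,0,0,0,0.3],[-0.0004,0,0,0,0,0.3],[0,0,0,0,0,0.3],[0,0,0,0,0,0.1],[0,0,0,0,0,0]]]'
cat >> ang.py <<'E'
def now(save=None):
    s=st(); im=get_image('wrist'); 
    if save: cv2.imwrite(save,im['image'])
    ang(im,s,[('barL',(247,5),(263,300),57,False),('barR',(383,5),(372,300),57,False),('blue top',(256,76),(374,75),57,True),('blue bot',(262,161),(372,160),57,True),('edge',(152,117),(248,117),42,True),('bedL',(153,145),(180,360),42,False),('plate/wood',(391,122),(386,258),55,False)])
    fine(s,im); flat()
E
python3 - <<'E'
from ang import *
now('pics/wrist24.png')
E
```

```text
clock: 19.33
ee_pos: [486.1, 18.0, 46.9]
eef_rot: [3.134, -0.001, 0.974]
ft_force: [6.1, -17.9, 10.9]
width: 38.2
t 19.33 z 46.95 blk [15.3  5. ] Fx 15.0 Fy -11.5 Fz 10.9 rot [ 1.7958e+02 -3.0000e-02  5.5800e+01] w 38.2
barL slope deg -0.02 rms 0.05 n 29 val@mid -14.83 range -95..-7
barR slope deg -0.22 rms 0.06 n 24 val@mid 24.06 range -95..-6
blue top slope deg -0.23 rms 0.03 n 38 val@mid -79.13 range -12..22
blue bot slope deg -0.23 rms 0.03 n 38 val@mid -53.29 range -12..22
edge slope deg 1.27 rms 0.04 n 26 val@mid -65.61 range -51..-20
bedL slope deg -0.06 rms 0.03 n 29 val@mid -54.70 range -55..30
plate/wood slope deg 0.11 rms 0.02 n 34 val@mid 28.10 range -64..-20
[[270.0, 119.55], [300.0, 119.04]] [[165.0, 122.11], [190.0, 121.72], [230.0, 121.05]]
mark [[-66.15, -9.55], [-66.2, -0.14]] edge [[-65.05, -48.05], [-65.09, -39.29], [-65.16, -25.29]] to go -1.07
flat n 839 slope x deg 0.05 y deg -0.71 z@0 57.5 z@-65 57.4 x range -212.0 30.0
```

```bash
python3 -m handwheel '[[[0,0.001,0,-0.15,0,0],[0,0.001,0,-0.15,0,0],[0,0.001,0,0,0,0],[0,0.001,0,0,0,0],[0,0,0,0,0,0]]]'
python3 - <<'E'
from ang import *
now()
E
```

```text
clock: 19.9
ee_pos: [486.1, 17.9, 46.9]
eef_rot: [3.137, -0.0, 0.973]
ft_force: [1.1, -11.0, 18.4]
width: 38.4
t 19.90 z 46.91 blk [15.3  4.9] Fx 7.0 Fy -8.6 Fz 18.4 rot [ 1.7972e+02 -2.0000e-02  5.5730e+01] w 38.4
barL slope deg -0.05 rms 0.05 n 28 val@mid -14.81 range -95..-7
barR slope deg -0.35 rms 0.06 n 26 val@mid 24.01 range -95..-6
blue top slope deg -0.15 rms 0.03 n 39 val@mid -79.12 range -12..22
blue bot slope deg -0.11 rms 0.03 n 37 val@mid -53.33 range -12..22
edge slope deg 1.03 rms 0.03 n 27 val@mid -65.58 range -51..-20
bedL slope deg -0.03 rms 0.04 n 30 val@mid -54.72 range -55..30
plate/wood slope deg 0.08 rms 0.02 n 37 val@mid 28.11 range -64..-20
[[270.0, 119.38], [300.0, 118.86]] [[165.0, 122.36], [190.0, 121.72], [230.0, 121.03]]
mark [[-66.15, -9.51], [-66.19, -0.1]] edge [[-65.01, -48.07], [-65.11, -39.29], [-65.17, -25.27]] to go -1.07
flat n 853 slope x deg 0.03 y deg 0.39 z@0 57.4 z@-65 57.4 x range -212.0 33.0
```

```bash
python3 -m handwheel '[[[0,0.001,-0.0005,-0.15,0,0],[0,0.001,-0.0005,-0.15,0,0],[0,0.001,-0.0005,0,0,0],[0,0.001,0,0,0,0],[0,0.001,0,0,0,0]]]'
python3 - <<'E'
from ang import *
now()
E
```

```text
clock: 20.47
ee_pos: [486.0, 17.8, 46.9]
eef_rot: [3.141, 0.0, 0.971]
ft_force: [-3.1, -1.0, 16.9]
width: 38.2
t 20.47 z 46.92 blk [15.4  4.8] Fx -2.0 Fy -2.5 Fz 16.9 rot [1.7998e+02 1.0000e-02 5.5610e+01] w 38.2
barL slope deg -0.11 rms 0.04 n 29 val@mid -14.78 range -96..-6
barR slope deg -0.32 rms 0.07 n 27 val@mid 24.09 range -95..-6
blue top slope deg -0.07 rms 0.03 n 37 val@mid -79.16 range -12..22
blue bot slope deg -0.01 rms 0.03 n 38 val@mid -53.29 range -12..22
edge slope deg 0.82 rms 0.02 n 33 val@mid -65.59 range -52..-20
bedL slope deg -0.06 rms 0.04 n 31 val@mid -54.69 range -55..30
plate/wood slope deg 0.05 rms 0.03 n 40 val@mid 28.12 range -63..-20
[[270.0, 118.96], [300.0, 118.57]] [[165.0, 123.07], [190.0, 121.91], [230.0, 121.45]]
mark [[-66.22, -9.54], [-66.2, -0.1]] edge [[-64.86, -48.25], [-65.12, -39.42], [-65.08, -25.37]] to go -1.19
flat n 829 slope x deg -0.03 y deg -0.28 z@0 57.4 z@-65 57.4 x range -211.0 33.0
```

```bash
python3 -m handwheel '[[[0.0004,0.001,-0.0005,-0.1,0,-0.1],[0,0.001,-0.0005,-0.1,0,0],[0,0.001,0,0,0,0],[0,0.001,0,0,0,0],[0,0,0,0,0,0]]]'
python3 - <<'E'
from ang import *
now()
E
```

```text
clock: 21.03
ee_pos: [486.1, 17.7, 47.0]
eef_rot: [-3.138, 0.001, 0.971]
ft_force: [-6.3, 3.9, 13.9]
width: 38.6
t 21.03 z 46.95 blk [15.4  4.7] Fx -7.4 Fy -0.2 Fz 13.9 rot [-1.7978e+02  8.0000e-02  5.5630e+01] w 38.6
barL slope deg -0.17 rms 0.04 n 27 val@mid -14.80 range -96..-6
barR slope deg -0.38 rms 0.06 n 26 val@mid 24.10 range -95..-6
blue top slope deg -0.02 rms 0.03 n 37 val@mid -79.13 range -12..22
blue bot slope deg -0.19 rms 0.03 n 35 val@mid -53.29 range -12..22
edge slope deg 0.85 rms 0.02 n 32 val@mid -65.55 range -52..-20
bedL slope deg -0.04 rms 0.04 n 33 val@mid -54.71 range -55..30
plate/wood slope deg 0.07 rms 0.03 n 39 val@mid 28.13 range -63..-19
[[270.0, 118.78], [300.0, 118.35]] [[165.0, 122.8], [190.0, 121.93], [230.0, 121.4]]
mark [[-66.18, -9.63], [-66.18, -0.16]] edge [[-64.91, -48.45], [-65.08, -39.61], [-65.06, -25.51]] to go -1.17
flat n 838 slope x deg 0.08 y deg -0.25 z@0 57.5 z@-65 57.4 x range -212.0 33.0
```

```bash
python3 -m handwheel '[[[0.0008,0.001,-0.0003,-0.1,0,-0.1],[0.0006,0.001,-0.0003,-0.1,0,0],[0,0.0005,0,0,0,0],[0,0,0,0,0,0],[0,0,0,0,0,0]]]'
python3 - <<'E'
from ang import *
now()
E
```

```text
clock: 21.6
ee_pos: [486.0, 17.8, 46.9]
eef_rot: [-3.136, 0.004, 0.972]
ft_force: [-8.8, 2.1, 15.8]
width: 38.2
t 21.60 z 46.92 blk [15.4  4.8] Fx -8.5 Fy -3.2 Fz 15.8 rot [-179.7     0.23   55.72] w 38.2
barL slope deg -0.10 rms 0.05 n 28 val@mid -14.77 range -96..-6
barR slope deg -0.37 rms 0.07 n 25 val@mid 24.10 range -95..-6
blue top slope deg -0.04 rms 0.03 n 39 val@mid -79.16 range -12..22
blue bot slope deg -0.12 rms 0.03 n 40 val@mid -53.32 range -12..22
edge slope deg 0.67 rms 0.02 n 30 val@mid -65.51 range -52..-20
bedL slope deg -0.03 rms 0.03 n 28 val@mid -54.71 range -55..30
plate/wood slope deg 0.06 rms 0.03 n 36 val@mid 28.12 range -63..-19
[[270.0, 118.65], [300.0, 118.23]] [[165.0, 122.42], [190.0, 121.84], [230.0, 121.05]]
mark [[-66.21, -9.71], [-66.22, -0.23]] edge [[-64.98, -48.62], [-65.07, -39.77], [-65.16, -25.64]] to go -1.15
flat n 830 slope x deg -0.03 y deg -0.40 z@0 57.4 z@-65 57.4 x range -213.0 32.0
```

```bash
python3 -m handwheel '[[[0.0003,0.001,-0.0005,0,0,0],[0,0.001,-0.0005,0,0,0],[0,0.001,-0.0003,0,0,0],[0,0.0005,0,0,0,0],[0,0,0,0,0,0]]]'
python3 - <<'E'
from h import *
st(); s,im=mark(); fine(s,im)
E
```

```text
clock: 22.17
ee_pos: [489.4, 15.5, 47.0]
eef_rot: [-3.137, 0.005, 0.973]
ft_force: [-7.3, 0.6, 4.7]
width: 38.1
t 22.17 z 47.01 blk [19.4  4.7] Fx -6.4 Fy -3.5 Fz 4.7 rot [-179.73    0.27   55.73] w 38.1
blue [[255, 74, 120, 42, 4756], [258, 121, 116, 39, 4272]]
[[270.0, 118.68], [300.0, 118.31]] [[165.0, 110.38], [190.0, 109.96], [230.0, 109.21]]
mark [[-62.18, -9.76], [-62.18, -0.28]] edge [[-64.97, -48.17], [-65.0, -39.4], [-65.08, -25.38]] to go 2.84
```

```bash
python3 -m handwheel '[[[0,-0.001,0.0006,0.1,0,0],[0.0003,-0.001,0.0004,0.1,0,0],[0,-0.001,0.0003,0.1,0,0],[0,-0.001,0,0.1,0,0],[0,0,0,0,0,0]]]'
python3 - <<'E'
from ang import *
now()
E
```

```text
clock: 22.63
ee_pos: [489.4, 15.6, 47.0]
eef_rot: [-3.138, 0.005, 0.974]
ft_force: [-4.4, -6.5, 7.8]
width: 37.7
t 22.63 z 47.00 blk [19.4  4.8] Fx -0.0 Fy -7.9 Fz 7.8 rot [-179.79    0.27   55.83] w 37.7
barL slope deg -0.06 rms 0.04 n 28 val@mid -14.81 range -92..-2
barR slope deg -0.14 rms 0.17 n 33 val@mid 23.86 range -91..-2
blue top slope deg -0.11 rms 0.03 n 39 val@mid -75.10 range -12..22
blue bot slope deg -0.23 rms 0.04 n 33 val@mid -49.27 range -12..22
edge slope deg 0.78 rms 0.33 n 40 val@mid -62.59 range -52..-20
bedL slope deg -0.23 rms 0.05 n 27 val@mid -54.64 range -51..34
plate/wood slope deg 0.08 rms 0.03 n 38 val@mid 28.12 range -59..-16
[[270.0, 118.83], [300.0, 118.51]] [[165.0, 110.2], [190.0, 109.87], [230.0, 109.19]]
mark [[-62.14, -9.77], [-62.14, -0.3]] edge [[-64.96, -48.15], [-64.97, -39.39], [-65.05, -25.39]] to go 2.85
flat n 850 slope x deg -0.07 y deg -0.50 z@0 57.2 z@-65 57.3 x range -205.0 39.0
```

```bash
python3 -m handwheel '[[[0,-0.0012,0.0003,0.1,0,0],[0,-0.0012,0.0003,0.1,0,0],[0,-0.0012,0,0.1,0,0],[0,-0.001,0,0,0,0],[0,0,0,0,0,0]]]'
python3 - <<'E'
from h import *
st(); s,im=mark(); fine(s,im)
E
```

```text
clock: 23.2
ee_pos: [489.5, 15.8, 47.0]
eef_rot: [-3.142, 0.004, 0.976]
ft_force: [0.2, -13.1, 3.7]
width: 38.2
t 23.20 z 47.03 blk [19.4  5. ] Fx 7.4 Fy -10.8 Fz 3.7 rot [-180.      0.24   55.92] w 38.2
blue [[255, 75, 121, 41, 4755], [258, 122, 116, 38, 4256]]
[[270.0, 119.04], [300.0, 118.71]] [[165.0, 110.15], [190.0, 109.64], [230.0, 109.05]]
mark [[-62.12, -9.74], [-62.13, -0.28]] edge [[-64.88, -48.03], [-64.98, -39.28], [-65.05, -25.31]] to go 2.85
```

```bash
python3 -m handwheel '[[[-0.0003,0,0.0006,0.1,0,0],[-0.0002,-0.0005,0.0006,0.1,0,0],[0,-0.0008,0.0004,0,0,0],[0,-0.0008,0,0,0,0],[0,0,0,0,0,0]]]'
python3 - <<'E'
from h import *
st(); s,im=mark(); fine(s,im)
E
```

```text
clock: 23.67
ee_pos: [489.5, 15.8, 46.9]
eef_rot: [3.141, 0.003, 0.976]
ft_force: [0.6, -15.4, 13.1]
width: 37.8
t 23.67 z 46.93 blk [19.4  5. ] Fx 9.0 Fy -12.5 Fz 13.1 rot [1.7995e+02 1.7000e-01 5.5940e+01] w 37.8
blue [[255, 75, 121, 41, 4772], [257, 122, 117, 39, 4271]]
[[270.0, 119.1], [300.0, 118.78]] [[165.0, 110.21], [190.0, 109.56], [230.0, 109.03]]
mark [[-62.12, -9.74], [-62.13, -0.3]] edge [[-64.85, -47.95], [-64.99, -39.21], [-65.05, -25.27]] to go 2.84
```

```bash
python3 -m handwheel '[[[-0.0004,-0.0008,0,0.1,0,0],[-0.0004,-0.0008,0,0.1,0,0],[0,-0.0008,0,0,0,0],[0,-0.0006,0,0,0,0],[0,0,0,0,0,0]]]'
python3 - <<'E'
from ang import *
now()
E
```

```text
clock: 24.13
ee_pos: [489.2, 16.0, 47.0]
eef_rot: [3.139, 0.001, 0.977]
ft_force: [4.7, -16.3, 7.9]
width: 38.4
t 24.13 z 46.96 blk [19.  5.] Fx 12.9 Fy -11.0 Fz 7.9 rot [1.7987e+02 7.0000e-02 5.5970e+01] w 38.4
barL slope deg 0.01 rms 0.06 n 29 val@mid -14.83 range -92..-3
barR slope deg 0.03 rms 0.20 n 36 val@mid 23.83 range -91..-2
blue top slope deg -0.16 rms 0.03 n 39 val@mid -75.42 range -12..21
blue bot slope deg -0.19 rms 0.03 n 38 val@mid -49.61 range -12..22
edge slope deg 1.94 rms 0.33 n 39 val@mid -62.92 range -52..-20
bedL slope deg -0.02 rms 0.05 n 32 val@mid -54.72 range -51..34
plate/wood slope deg 0.06 rms 0.03 n 36 val@mid 28.09 range -60..-16
[[270.0, 119.31], [300.0, 118.91]] [[165.0, 111.01], [190.0, 110.29], [230.0, 109.98]]
mark [[-62.42, -9.75], [-62.47, -0.32]] edge [[-64.92, -47.91], [-65.08, -39.19], [-65.08, -25.27]] to go 2.58
flat n 828 slope x deg 0.00 y deg -0.91 z@0 57.3 z@-65 57.3 x range -207.0 37.0
```

```bash
python3 -m handwheel '[[[-0.0002,-0.0006,0.0002,0,0,0],[0,-0.0006,0.0002,0,0,0],[0,-0.0005,0,0,0,0],[0,0,0,0,0,0],[0,0,0,0,0,0]]]'
python3 - <<'E'
from h import *
st(); s,im=mark(); fine(s,im)
E
```

```text
clock: 24.7
ee_pos: [488.7, 16.3, 47.0]
eef_rot: [3.137, 0.001, 0.977]
ft_force: [6.2, -18.8, 8.1]
width: 37.8
t 24.70 z 46.95 blk [18.4  5. ] Fx 15.6 Fy -12.2 Fz 8.1 rot [1.7975e+02 5.0000e-02 5.5990e+01] w 37.8
blue [[254, 74, 122, 43, 4806], [257, 122, 117, 39, 4291]]
[[270.0, 119.43], [300.0, 118.97]] [[165.0, 112.44], [190.0, 111.93], [230.0, 111.82]]
mark [[-62.99, -9.78], [-63.05, -0.35]] edge [[-65.0, -47.95], [-65.1, -39.23], [-65.03, -25.32]] to go 2.02
```

```bash
python3 -m handwheel '[[[-0.0003,-0.0007,0.0001,0,0,0],[-0.0001,-0.0006,0,0,0,0],[0,-0.0005,0,0,0,0],[0,0,0,0,0,0],[0,0,0,0,0,0]]]'
python3 - <<'E'
from h import *
st(); s,im=mark(); fine(s,im)
E
```

```text
clock: 25.17
ee_pos: [487.2, 17.3, 46.9]
eef_rot: [3.137, 0.0, 0.977]
ft_force: [6.9, -17.3, 8.8]
width: 38.4
t 25.17 z 46.95 blk [16.6  5. ] Fx 15.3 Fy -10.6 Fz 8.8 rot [1.7975e+02 1.0000e-02 5.5970e+01] w 38.4
blue [[254, 75, 122, 42, 4806], [257, 122, 117, 39, 4296]]
[[270.0, 119.42], [300.0, 118.96]] [[165.0, 118.05], [190.0, 117.6], [230.0, 117.0]]
mark [[-64.82, -9.75], [-64.88, -0.33]] edge [[-64.98, -48.14], [-65.06, -39.39], [-65.14, -25.41]] to go 0.21
```

```bash
python3 -m handwheel '[[[-0.0001,-0.0004,0.0001,0,0,0],[0,0,0,0,0,0],[0,0,0,0,0,0],[0,0,0,0,0,0],[0,0,0,0,0,0]]]'
python3 - <<'E'
from ang import *
now('pics/wrist30.png')
s=manip.sense(); im=get_image('wrist'); c=im['image']; W=lambda q,z: blk2(unproj(im,*q,plane=z,pose=s)).round(2)
for u0 in (265,280,300,320,340,360):
    p=c[108:132,u0-4:u0+5,2].astype(float).mean(1); b=np.median(p); w=np.clip(p-b-25,0,None); v=(np.arange(108,132)*w).sum()/w.sum(); print(u0,round(v,2),W((u0,v),57))
cv2.imwrite('pics/w30c.png',cv2.resize(c[60:180,130:450],(800,300),interpolation=cv2.INTER_CUBIC))
E
```

```text
clock: 25.63
ee_pos: [487.2, 17.4, 47.0]
eef_rot: [3.137, -0.0, 0.977]
ft_force: [7.5, -18.3, 8.4]
width: 38.2
t 25.63 z 46.96 blk [16.5  5. ] Fx 16.3 Fy -11.1 Fz 8.4 rot [179.71  -0.    55.97] w 38.2
barL slope deg 0.03 rms 0.04 n 25 val@mid -14.86 range -94..-5
barR slope deg -0.18 rms 0.07 n 23 val@mid 24.02 range -94..-5
blue top slope deg -0.27 rms 0.03 n 38 val@mid -77.90 range -12..21
blue bot slope deg -0.07 rms 0.03 n 37 val@mid -52.07 range -12..22
edge slope deg -0.12 rms 0.03 n 34 val@mid -65.13 range -52..-20
bedL slope deg 0.00 rms 0.05 n 34 val@mid -54.74 range -54..31
plate/wood slope deg 0.08 rms 0.03 n 40 val@mid 28.10 range -62..-19
[[270.0, 119.44], [300.0, 118.98]] [[165.0, 118.25], [190.0, 117.79], [230.0, 117.4]]
mark [[-64.88, -9.76], [-64.95, -0.34]] edge [[-64.97, -48.15], [-65.05, -39.4], [-65.07, -25.42]] to go 0.12
flat n 852 slope x deg 0.08 y deg -0.68 z@0 57.5 z@-65 57.4 x range -210.0 34.0
265 119.47 [-64.9 -11.3]
280 119.25 [-64.93  -6.58]
300 118.94 [-64.97  -0.31]
320 118.74 [-64.98   5.97]
340 118.63 [-64.96  12.24]
360 118.31 [-65.01  18.52]
```

View pics/w30c.png

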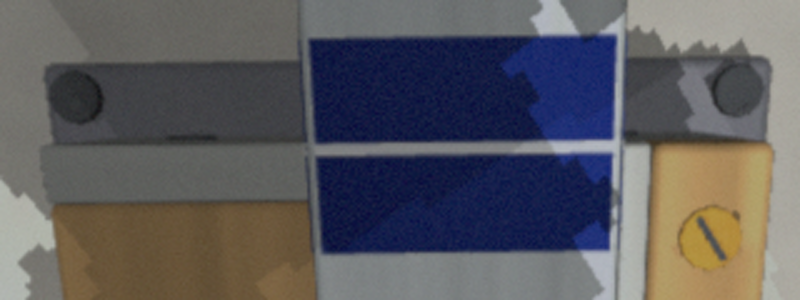

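```bash
python3 -m handwheel '[[[0,0.0005,0,0,0,0],[0,0.0005,0,0,0,0],[0,0.0005,0,0,0,0],[0,0,0,0,0,0],[0,0,0,0,0,0]]]'
python3 -m handwheel '[[[0,0,0,0,0,0],[0,0,0,0,0,0],[0,0,0,0,0,0],[0,0,0,0,0,0],[0,0,0,0,0,0]]]'
python3 - <<'E'
from ang import *
now('pics/wrist31.png')
E
```

```text
clock: 26.25
ee_pos: [487.1, 17.4, 46.9]
eef_rot: [3.139, 0.0, 0.976]
ft_force: [4.0, -14.7, 11.8]
width: 38.2
clock: 26.67
ee_pos: [487.1, 17.4, 47.0]
eef_rot: [3.139, 0.0, 0.976]
ft_force: [3.9, -15.8, 10.1]
width: 38.2
t 26.67 z 46.95 blk [16.5  5. ] Fx 12.0 Fy -11.0 Fz 10.1 rot [179.87   0.    55.95] w 38.2
barL slope deg 0.02 rms 0.04 n 27 val@mid -14.84 range -94..-5
barR slope deg -0.01 rms 0.20 n 35 val@mid 23.86 range -94..-5
blue top slope deg -0.14 rms 0.03 n 38 val@mid -77.92 range -12..21
blue bot slope deg -0.18 rms 0.03 n 38 val@mid -52.09 range -12..22
edge slope deg 0.13 rms 0.02 n 32 val@mid -65.17 range -52..-20
bedL slope deg 0.02 rms 0.04 n 33 val@mid -54.72 range -54..31
plate/wood slope deg 0.14 rms 0.03 n 36 val@mid 28.12 range -62..-19
[[270.0, 119.28], [300.0, 118.88]] [[165.0, 118.36], [190.0, 117.82], [230.0, 117.49]]
mark [[-64.92, -9.73], [-64.96, -0.3]] edge [[-64.98, -48.18], [-65.09, -39.41], [-65.08, -25.42]] to go 0.10
flat n 833 slope x deg -0.08 y deg 0.14 z@0 57.2 z@-65 57.3 x range -210.0 34.0
```

Stable, square, flat and on the line to about 0.1 mm, so I'm handing in while still holding.

Run:
```python
from h import *
print(workorder.job_done())
```

```text
the job is handed in; nothing more can be done
None
```

I pushed the bar flush against the fence with the closed fingers, then gripped it by its sides and slid it along the fence in two grips. It was pressed down throughout. I handed the job in at about 27 s with the tail still gripped and held down.

**Last checks, just before handing in:**
- **Scribed line:** it stands about 0.1 mm short of the sawing edge as measured in the wrist camera, whose calibration is good to about 2 mm. The line runs parallel to the edge within about 0.3°.
- **Against the fence:** the bar's sides are within about 0.2° of the block's axis, with about 11 N pushing it onto the fence.
- **Flat on the bed:** the top measures level along its length within 0.1° at z ≈ 57.3 mm, with about 10 N of downward force. The position and forces stayed steady over the last wait of about 0.4 s.
- **Other things on the bench:** nothing else was touched that I could see. The last full picture of the bench was at about 18.6 s.

**What went wrong on the way, all corrected:**
- The first push swung the bar about 7° askew, so I pushed again further back to square it.
- Near the end of the slide the bar had turned about 0.7° in the grip, leaving roughly a 0.5 mm gap at the front of the fence. I turned it back square.
- That correction overshot the line by about 1 mm. Sliding back slipped to about 3 mm short, and I brought it forward again.

The sideways slope reading of the bar's top varied between about -0.9° and +0.4° while it was held. I take that as depth noise across the narrow bar.

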